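Pull the dust collector's filter and hold its recessed reset

ROBOT

A 6-joint arm with a two-finger parallel gripper is mounted at the origin on the work surface. World frame = base frame: x ahead of the robot, y to its left, z up, the work surface at z = 0. Lengths are in m, angles in rad, forces in N, time in s.
With the tool pointing down it reaches from about 0.325 to 1 m from the base axis. Payload 5.1 kg.
Tool frame: the origin (TCP) lies midway between the tips of the shut fingers; the grasp point (between the pads) lies 19 mm behind it; x points along the fingers, y is the direction in which the jaws open and shut, and the axes are right-handed (so a half turn about x gives the same grasp; the last joint's range is limited). The gripper opens to 85 mm and grips with 20 to 120 N. Pads are 22 mm wide; open, the fingers measure 114 mm over their backs; the gripper's body (76 mm by 85 mm) begins 54 mm behind the grasp point. The pads swing forward as they close: fully open they stand 13 mm farther back than shut.
Start: joints at [-1.399, 0.124, 1.65, -0, 1.367, -0.083], TCP at [0.164, -0.629, 0.231] pointing down, gripper open.
Joint ranges: [-2.61, 2.61], [-1.02, 2.33], [0.03, 2.71], [-1.35, 4.49], [0.32, 2.68], [-2.91, 2.91]. Speed limits (rad/s): [2.57, 2.57, 3.14, 3.14, 3.14, 3.14].

INTERFACE

Orientations are given as a 3x3 rotation matrix whose columns are the frame's x, y, z axes.
In Python, from bench import manip gives the robot as it stands.
- The arm moves only by the shell command python3 -m crank 'ROWS' [FORCE]. ROWS is JSON, a list of rows, each an object with "delta_pos": the shift along the tool's x, y, z in mm, a list of three; "dr": the turn, a rotation vector about the tool's x, y, z in rad, a list of three; "hand": the gripper's target within -1 to 1 (fully open at 1, half-way at 0, shut at -1). A call has 1 to 8 rows; each row shifts and turns the pose as measured when the row begins, along the tool's axes as they then stand; what a row does not reach is not made up. A row lasts 1/12 s, in which the tool goes at most 41.7 mm and 7.16 degrees, less where a joint would pass 70% of its speed; a pose out of reach is approached as far as the arm can. A call with a gripper value outside its range is refused whole. The fingers move at their own pace and stop on an object; FORCE is the grip in N (left out, the last holds). Time passes only in rows, so rows that do not move let the fingers close. It gives the time, the measured TCP pose, the force and the opening at its end, in the units of the state.
- manip.get_obs(): the state, without advancing time (a new reading comes with each control period).
- manip.capture(name): name is "side" or "top"; returns (picture, depth): 420x560x3 uint8, red, green, blue; 420x560 float32, m along the optical axis (not along the pixel's ray), 0 where there is no reading.
- manip.camera_model(name): a dict with "mtx" (3x3 intrinsics, pixels), "distortion" ([k1, k2, p1, p2, k3] as OpenCV has them; the pictures are not rectified), "origin" and "rotation" of the camera in the world. Camera axes: x right, y up, looking along -z (the intrinsics and any distortion apply to the point x, -y, -z); pixel columns grow to the right and rows downward; lengths in m; the calibration is good to about 2 mm. A picture is of the moment at which its call begins. camera_model takes no time and is no camera call.
- manip.hand_in(): hands the job in, once; it reports no verdict.
The state is a dict: "time": time; "joints": joint angles; "dq": joint speeds; "joint_torque": joint torques, N m; "eef_pos": TCP position; "tcp_rot": TCP orientation; "wrist_force": force on the tool from outside, world axes, zero at the start; "moment": the same for the moment, N m; "opening": opening from 0.0 (shut) to 1.0 (fully open).
Only numpy, scipy, OpenCV 4.12 (cv2) and the standard library are available. Lean on these libraries where they do the work, as an engineer would, in place of code of your own. Each camera call takes 0.05 s, during which the arm holds its last target.

TASK

The nail dust collector's filter is due for washing: pull the filter panel straight up out of its slot by its upper edge and stand it in the steel rinse tub, setting it down rather than dropping it. Then take the steel dotting tool from the brush stand, put its ball tip down through the small round hole that the filter's lip had covered, and press the reset switch inside right down, without forcing it. Keep it pressed: finish with the tool still in the gripper, holding the switch down, and leave the brush and the bottles where they stand.

Things in the scene. Friction and masses are not known exactly. Their poses are not given: they have to be found in the camera images.
- collector: nail dust collector, a cream box with a round steel grille on top, fixed on the desk, 220 mm (x) by 300 mm (y) by 100 mm high. Origin at the centre of its underside; its -x side faces the robot. In its flat top a slot 11 mm (x) by 134 mm (y), 88 mm deep, centred at x -75 mm, y 0, holds the filter panel
- filter_center (a point): centre of the white filter panel, 8 mm thick (x), 130 mm wide (y), 109 mm tall, about 130 g; its axes start as the collector's. A cover lip, 4 mm thick (x -30 to +10, y +-72 mm), begins 75 mm above the lower edge and rests on the collector's top; above it the upper edge stands up 30 mm: grip there. Nothing latches it; it must rise 75 mm to clear the slot
- tub: stainless rinse tub, an open-topped box fixed to the desk, outside 170 mm (x, long side) by 70 mm (y) by 70 mm high, walls and floor 5 mm. Origin at the centre of its underside. The filter stands in it on its lower edge, its 130 mm width along the tub's long side, and may lean on the wall
- reset_hole (a point): centre of the mouth, level with the collector's top, of the vertical round reset hole, 11 mm across: 20 mm in front (-x) of the slot's middle and 35 mm to +y, hidden under the filter's lip until the filter is out. The switch's top is 12 mm down the hole
- reset_switch (a joint): travel of the recessed reset switch: 0 up, 0.005 m fully down. A sprung plunger 10 mm across: starts to move at 2 N, bottoms at 6 N, and springs up when let go
- dotter_center (a point): centre of the steel dotting tool, a straight slender tool 115 mm long that stands upright in the stand, tip down: an 85 mm round handle, 10 mm across, above a thin 30 mm shank ending in a 4 mm ball. Point 57.5 mm above the ball's lowest point, z up along the tool. The lowest 18 mm of handle sit loosely in the bore, 67 mm stand clear above the stand; it lifts straight out
- dotter_tip (a point): lowest point of the dotting tool's ball tip
- stand: wooden brush stand fixed to the desk, a block 150 mm (x) by 50 mm (y) by 50 mm high with a row of four bores in its top at x -48, -16, +16 and +48 mm; origin at the centre of its underside. The dotting tool is in one end bore, the gel brush in the other
- gel_brush: bystander: gel brush standing in the stand's other end bore, 106 mm long, 10 mm dark wood handle with a steel ferrule and bristles on top; origin at its lower end, 32 mm above the desk
- polish_a_center (a point): bystander: centre of a black polish bottle, 28 mm across, 90 mm tall, with a tall narrow cap
- polish_b_center (a point): bystander: centre of another black polish bottle of the same size
Things that resemble listed ones, but are neither listed nor needed, are in the scene too. Of the things that look like the part that bears filter_center, the largest one is meant.

How it is judged:
On the way, in this order (a step that is already met when the one before it is completed fails the run):
1. the filter panel is drawn up clear of its slot (z of filter_center in the frame of collector above 0.155 m and contact force between filter and the fingers above 1 N), for 0.1 s.
2. the filter panel stands in the rinse tub, let go and at rest (x of filter_center in the frame of tub between -0.05 and 0.05 m and y of filter_center in the frame of tub between -0.06 and 0.06 m and z of filter_center in the frame of tub below 0.072 m and angle between filter_center's own z axis and vertical below 0.9 rad and contact force between filter and tub above 0.2 N and contact force between filter and the fingers below 0.05 N and linear speed of filter below 0.03 m/s), for 0.3 s.
3. the reset switch is held down with the dotting tool, which is in the gripper (value of joint reset_switch above 0.0035 m and contact force between dotter and reset_switch above 1 N and contact force between dotter and the fingers above 3 N), for 0.3 s.
At the end, for the whole second after the job is handed in: Through the last second the gripped dotting tool presses the reset switch at least 3.5 mm down (over 1 N), and the filter stands in the tub, let go and still: centre within 50 mm along and 60 mm across of the tub's middle, below 72 mm, leaning under 0.9 rad (all of step 2 and all of step 3); the arm keeps its last pose, push and grip.
It fails at once if a bottle or the gel brush is moved by more than 30 mm or tipped (distance of any of polish_a_center, polish_b_center, gel_brush from where it was at the start of the episode above 0.03 m or angle between any of polish_a_center, polish_b_center, gel_brush's own z axis and vertical above 0.5 rad).
It fails at once if the filter is dropped (falls free at over 0.9 m/s) (linear speed of filter above 0.9 m/s and contact force between filter and the fingers below 0.05 N).
It fails at once if the switch is forced with over 40 N (contact force between dotter and reset_switch above 40 N).
It also fails if it takes over 62 s, if anything falls off the work surface, if the arm or the gripper's body presses on something with over 40 N, if the wrist force passes 120 N, or if a joint passes its speed limit or range.

## Working session

There is one attempt and no reset: what is moved stays moved. The work goes in short steps, Python scripts to look and compute and a shell command to move; the robot and the scene stay as the last step left them, time stands still between calls to the robot, and variables do not carry over. Pictures are saved under pics/ and viewed, and the job is handed in when it is done.

```bash
ls; mkdir -p pics; python3 - <<'E'
from bench import manip
import cv2,numpy as np
print(manip.get_obs())
for n in("side","top"):
    p,d=manip.capture(n); cv2.imwrite(f"pics/{n}0.png",p[:,:,::-1]); np.savez(f"{n}0.npz",p=p,d=d)
    print(n,manip.camera_model(n))
E
```

```text
pics
{'time': 0.0, 'joints': array([-1.39860288e+00,  1.24492025e-01,  1.65168770e+00, -3.88488160e-05,
        1.36749822e+00, -8.26034327e-02]), 'dq': array([-0.00055406,  0.00053715,  0.00126965,  0.00023043, -0.00118844,
        0.00137446]), 'joint_torque': array([-7.58206033e-05, -4.23618937e+01, -3.65449977e+01, -1.74467418e-04,
        6.88988817e-03, -7.87549396e-06]), 'eef_pos': array([ 0.16368513, -0.62841456,  0.23005338]), 'tcp_rot': array([[-3.94788576e-04,  2.52056071e-01, -9.67712551e-01],
       [ 2.04793791e-03, -9.67710393e-01, -2.52056345e-01],
       [-9.99997825e-01, -2.08132419e-03, -1.34154177e-04]]), 'wrist_force': array([ 0.34916734,  0.83421374, -0.12784681]), 'moment': array([ 0.01372711, -0.03596025,  0.0313213 ]), 'opening': 1.0002242695647632}
side {'mtx': array([[508.23149911,   0.        , 279.6741024 ],
       [  0.        , 508.23149911, 210.48760315],
       [  0.        ,   0.        ,   1.        ]]), 'distortion': array([-0.13021036,  0.        ,  0.        ,  0.        ,  0.        ]), 'origin': array([0.34041019, 0.75923329, 0.88110974]), 'rotation': array([[-0.96728242,  0.19132738, -0.16660896],
       [-0.25342578, -0.69803702,  0.66971612],
       [ 0.01183581,  0.69002764,  0.72368623]])}
top {'mtx': array([[384.03258062,   0.        , 276.72898524],
       [  0.        , 384.03258062, 208.54514117],
       [  0.        ,   0.        ,   1.        ]]), 'distortion': array([-0.08072586,  0.        ,  0.        ,  0.        ,  0.        ]), 'origin': array([3.64093142e-01, 3.05342388e-04, 9.34059346e-01]), 'rotation': array([[ 0.01397412,  0.98818857, -0.15260434],
       [-0.99982285,  0.01573394,  0.01033034],
       [ 0.01260939,  0.15243295,  0.98823337]])}
```

View pics/side0.png

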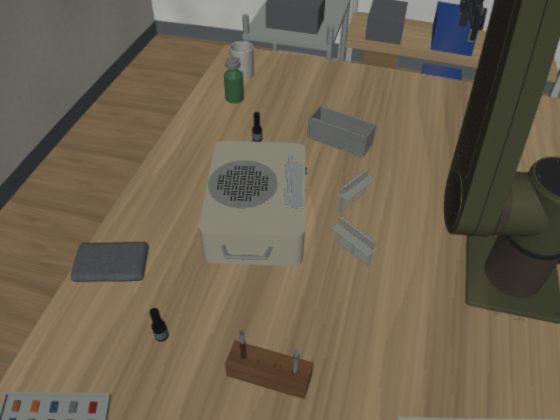

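View pics/top0.png

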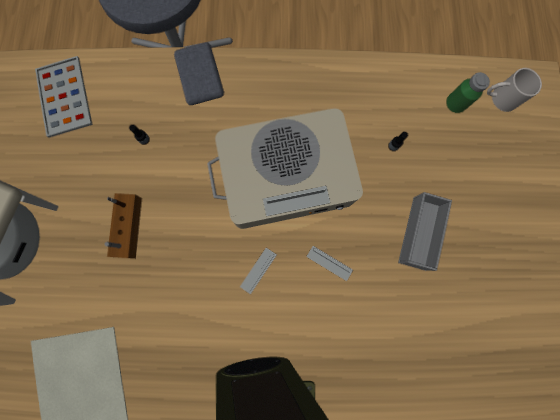

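Top view: collector (285,165) with filter in its slot (297,200), tub (426,232), stand (125,226) with two sticks, bottles (140,135) and (398,141). Two smaller look-alike panels lie on the desk at (258,271) and (330,263). The panel in the collector slot is the largest of the three; I'll enlarge it and the stand to confirm.

```bash
cat > h.py <<'E'
from bench import manip
import cv2,numpy as np
def ray(n,uv):
    m=manip.camera_model(n); uv=np.array(uv,float).reshape(-1,1,2)
    q=cv2.undistortPoints(uv,m["mtx"],m["distortion"]).reshape(-1,2)
    d=np.c_[q[:,0],-q[:,1],-np.ones(len(q))]@m["rotation"].T
    return m["origin"],d
def plane(n,uv,z):
    o,d=ray(n,uv); return o+d*((z-o[2])/d[:,2])[:,None]
def two(a,b):
    o1,d1=ray("side",a);o2,d2=ray("top",b);r=[]
    for x,y in zip(d1,d2):
        A=np.c_[x,-y];s=np.linalg.lstsq(A,o2-o1,rcond=None)[0]
        p,q=o1+x*s[0],o2+y*s[1]; r.append(np.r_[(p+q)/2,np.linalg.norm(p-q)])
    return np.array(r)
def proj(n,P):
    m=manip.camera_model(n);c=(np.atleast_2d(P)-m["origin"])@m["rotation"]
    c=c*[1,-1,-1]
    return cv2.projectPoints(c,np.zeros(3),np.zeros(3),m["mtx"],m["distortion"])[0].reshape(-1,2)
def crop(src,out,x0,y0,w,h,k):
    p=src[y0:y0+h,x0:x0+w,::-1]
    p=cv2.resize(p,None,fx=k,fy=k,interpolation=cv2.INTER_CUBIC)
    for x in range((x0//10+1)*10,x0+w,10):
        cv2.line(p,((x-x0)*k,0),((x-x0)*k,6),(0,0,255),1)
        if x%20==0: cv2.putText(p,str(x),((x-x0)*k,16),0,.4,(0,0,255),1)
    for y in range((y0//10+1)*10,y0+h,10):
        cv2.line(p,(0,(y-y0)*k),(6,(y-y0)*k),(0,0,255),1)
        if y%20==0: cv2.putText(p,str(y),(8,(y-y0)*k+4),0,.4,(0,0,255),1)
    cv2.imwrite(out,p)
E
python3 - <<'E'
from h import *
s=np.load("side0.npz")["p"];t=np.load("top0.npz")["p"]
crop(t,"pics/t_col.png",200,100,190,200,4-1)
crop(s,"pics/s_col.png",190,130,190,140,4)
crop(t,"pics/t_st.png",90,180,70,90,6)
crop(s,"pics/s_st.png",210,310,120,90,6)
E
```

```text
(no output)
```

View pics/t_col.png

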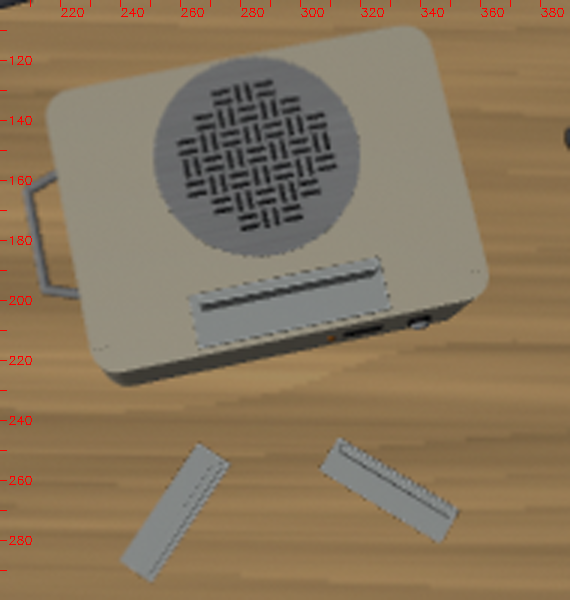

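View pics/s_col.png

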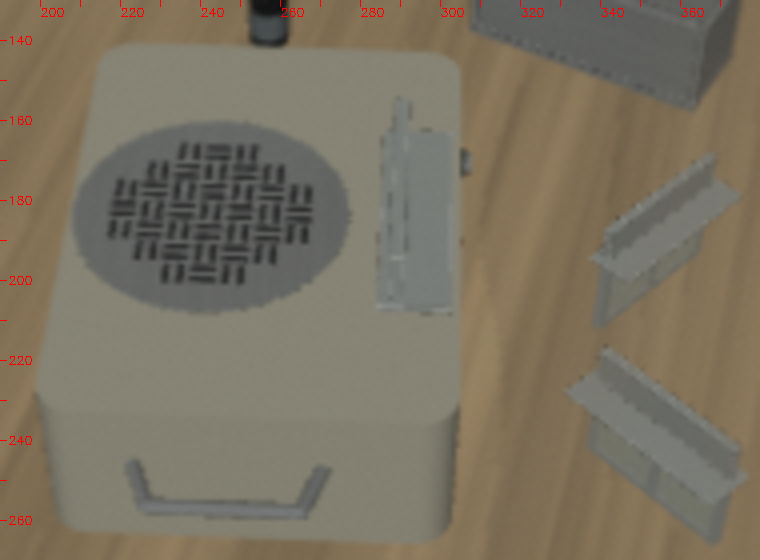

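View pics/t_st.png

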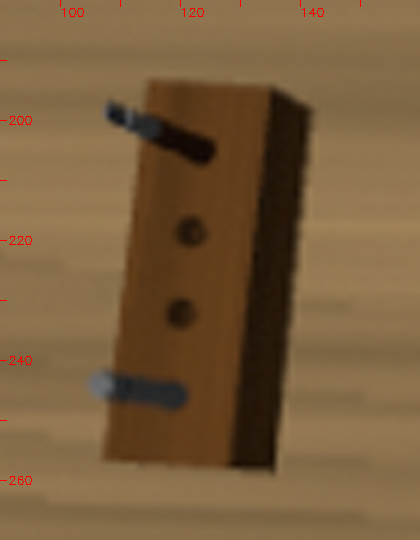

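View pics/s_st.png

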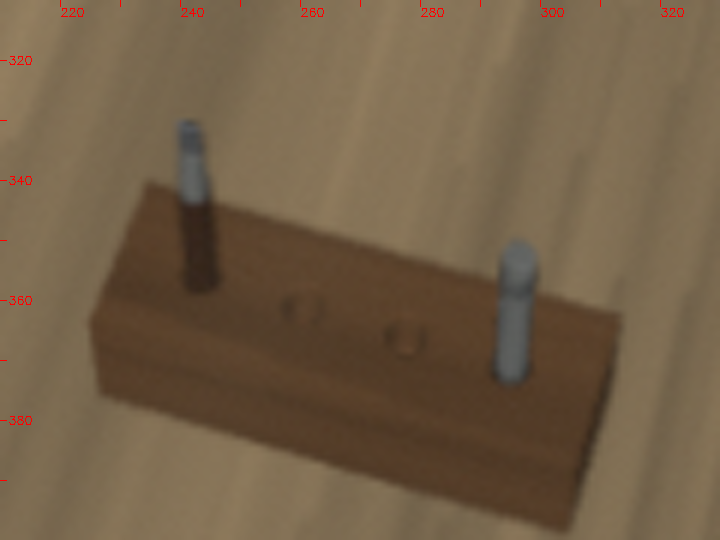

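The panel in the slot (top view lip 264..330 px wide, about 66 px even though it's nearest) is the longest of the three. The loose ones measure about 45 px, so the one in the slot is the target. The dotter is the plain grey stick, top view (107,244), side view (296,352). The other stick, dark with a ferrule, is the gel brush. Next I measure everything.

```bash
python3 - <<'E'
from h import *
np.set_printoptions(precision=4,suppress=True)
D=np.load("top0.npz")["d"];S=np.load("side0.npz")["d"]
def cloud(n,d):
    m=manip.camera_model(n);v,u=np.mgrid[0:420,0:560]
    o,r=ray(n,np.c_[u.ravel(),v.ravel()])
    return (o+r*d.ravel()[:,None]).reshape(420,560,3)
ct=cloud("top",D);cs=cloud("side",S);np.savez("cl0.npz",t=ct,s=cs)
# collector top height
print("coll z top",np.median(ct[120:125,330:340,2]),"side",np.median(cs[215:225,230:280,2]),"desk",np.median(ct[300:320,300:400,2]))
# filter upper edge: points z>.115 in region
for n,c,(y0,y1,x0,x1) in (("top",ct,(180,215,255,335)),("side",cs,(150,212,280,306))):
    P=c[y0:y1,x0:x1].reshape(-1,3);k=P[:,2]>0.12;P=P[k]
    print(n,k.sum(),P.min(0),P.max(0),np.median(P,0))
    Q=P[P[:,2]>P[:,2].max()-0.006][:,:2];r=cv2.minAreaRect(Q.astype(np.float32)*1000);print(len(Q),r)
# collector outline from top cloud
P=ct[90:240,200:380].reshape(-1,3);k=abs(P[:,2]-0.1)<0.006
print("coll",cv2.minAreaRect((P[k][:,:2]*1000).astype(np.float32)))
# tub rim
for n,c,(y0,y1,x0,x1) in (("top",ct,(185,280,390,460)),("side",cs,(100,160,300,380))):
    P=c[y0:y1,x0:x1].reshape(-1,3);k=(P[:,2]>0.062)&(P[:,2]<.08)
    print("tub",n,k.sum(),cv2.minAreaRect((P[k][:,:2]*1000).astype(np.float32)),np.median(P[k][:,2]))
for n,c,(y0,y1,x0,x1) in (("top",ct,(185,270,100,150)),("side",cs,(335,405,220,320))):
    P=c[y0:y1,x0:x1].reshape(-1,3);k=(P[:,2]>0.044)&(P[:,2]<.056)
    print("stand",n,k.sum(),cv2.minAreaRect((P[k][:,:2]*1000).astype(np.float32)),np.median(P[k][:,2]))
# dotter top
print("dotter top",two([(296.3,351.5)],[(106.5,244)]), "base",two([(294.5,373)],[(119.5,246)]))
print("brush top",two([(241.5,330.5)],[(108.5,198.5)]))
P=ct[200:300,90:130].reshape(-1,3)
P=ct[238:252,100:125].reshape(-1,3);k=P[:,2]>.07;print("dot cloud top",P[k].mean(0),P[k][:,2].max(),k.sum())
P=cs[345:378,285:303].reshape(-1,3);k=P[:,2]>.07;print("dot cloud side",P[k].mean(0),P[k][:,2].max(),k.sum())
E
```

```text
coll z top 0.099767639400623 side 0.09934586272266671 desk 5.443796810722379e-05
top 293 [ 0.3641 -0.1121  0.1205] [0.5378 0.015  0.9341] [ 0.5196 -0.0464  0.1337]
8 ((364.0931396484375, 0.3053424060344696), (0.0, 0.0), 0.0)
side 166 [ 0.3404 -0.1094  0.1201] [0.5368 0.7592 0.8811] [ 0.5177 -0.0357  0.133 ]
4 ((340.41021728515625, 759.2332763671875), (0.0, 0.0), 0.0)
coll ((595.5891723632812, -31.9677734375), (222.7125701904297, 301.94268798828125), 12.702549934387207)
tub top 564 ((453.2930908203125, -362.31365966796875), (71.43887329101562, 171.85757446289062), 75.03467559814453) 0.06909143070230117
tub side 438 ((449.96343994140625, -358.794189453125), (73.91243743896484, 173.33775329589844), 73.7177734375) 0.06701522179216174
stand top 1269 ((456.95782470703125, 354.1294860839844), (52.06693649291992, 150.02638244628906), 87.49407196044922) 0.049787761638107386
stand side 2067 ((455.65887451171875, 356.60260009765625), (52.71214294433594, 150.9480743408203), 87.82051849365234) 0.04947947988670276
dotter top [[0.4077 0.3566 0.116  0.0005]] base [[0.4077 0.3584 0.0392 0.0004]]
brush top [[0.5037 0.3521 0.134  0.0001]]
dot cloud top [0.4076 0.3479 0.1176] 0.93405934626968 54
dot cloud side [0.4062 0.3696 0.1153] 0.8811097443021039 95
```

```bash
cat >> h.py <<'E'
def go(target,yaw=None):
    """print needed tool-axis shift (mm) and x-turn for a down-pointing pose; yaw=deg of tool y"""
    o=manip.get_obs();R=o["tcp_rot"];p=o["eef_pos"]
    cy=np.degrees(np.arctan2(R[1,1],R[0,1]))
    print("t",round(o["time"],2),"tcp",np.round(p,4),"yaw",round(cy,2),"open",round(o["opening"],3),"F",np.round(o["wrist_force"],2))
    if yaw is None: yaw=cy
    y=np.radians(yaw);Rd=np.c_[[0,0,-1],[np.cos(y),np.sin(y),0],[np.sin(y),-np.cos(y),0]]
    Rd[:,2]=np.cross(Rd[:,0],Rd[:,1])
    print("dr total now",np.round(cv2.Rodrigues(R.T@Rd)[0].ravel(),4))
    d=np.array(target)-p
    print("shift in current axes",np.round(R.T@d*1000,1)," in final axes",np.round(Rd.T@d*1000,1))
E
python3 - <<'E'
from h import *
np.set_printoptions(precision=4,suppress=True)
c=np.load("cl0.npz")
for n,(y0,y1,x0,x1) in (("t",(180,215,255,335)),("s",(150,212,280,306))):
    P=c[n][y0:y1,x0:x1].reshape(-1,3);P=P[(P[:,2]>.127)&(P[:,2]<.14)]
    print(n,len(P),"z95",np.percentile(P[:,2],[50,95]))
    r=cv2.minAreaRect((P[:,:2]*1000).astype(np.float32));print(r)
    m=P.mean(0);u,s,v=np.linalg.svd(P[:,:2]-m[:2]);print(m,np.degrees(np.arctan2(v[0,1],v[0,0])))
# lip outline
P=c["t"][180:220,255:335].reshape(-1,3);
for y in (12.7,):
    a=np.radians(y);C=np.array([.5956,-.032]);
    R=np.array([[np.cos(a),-np.sin(a)],[np.sin(a),np.cos(a)]])
    f=C+R@[-.075,0];h=C+R@[-.095,.035];print("filter",f,"hole",h)
    w=[np.r_[C+R@[-.075+dx,dy],z] for dx,dy,z in ((-.004,-.065,.134),(-.004,.065,.134),(.004,-.065,.134),(.004,.065,.134),(-.03,-.072,.104),(-.03,.072,.104))]
    print(proj("top",w),proj("side",w))
tb=np.array([.4516,-.3605])
go(np.r_[f,.22],12.7)
E
```

```text
t 250 z95 [0.134  0.1364]
((520.9185180664062, -47.8714599609375), (8.403403282165527, 129.20896911621094), 12.79885196685791)
[ 0.5205 -0.0477  0.1338] -77.23151796528971
s 153 z95 [0.1331 0.1353]
((520.1981811523438, -45.532249450683594), (7.908304691314697, 131.96571350097656), 12.621206283569336)
[ 0.5191 -0.0405  0.1329] 102.53711542827399
filter [ 0.5224 -0.0485] hole [ 0.4952 -0.0187]
[[326.1293 188.3774]
 [266.3881 200.6206]
 [325.2841 184.7826]
 [265.6246 196.9772]
 [329.9747 201.87  ]
 [265.8473 215.1416]] [[291.0914 153.4746]
 [289.9295 193.3487]
 [287.5841 153.3626]
 [286.1219 193.2238]
 [301.9409 161.8003]
 [301.6772 206.0957]]
t 0.1 tcp [ 0.1637 -0.6285  0.2302] yaw -75.4 open 0.998 F [-1.07 -0.43  0.37]
dr total now [-1.5377 -0.0016  0.0014]
shift in current axes [  11.1 -470.8 -493.3]  in final axes [  10.2  477.5 -486.9]
```

Both views agree: the panel's upper edge measures 8 × 130 mm, centre (0.5207, -0.047), yaw 12.7°, top at z 0.134, all matching the given sizes. I'll turn first, then travel.

```bash
python3 -m crank '[{"delta_pos":[0,0,0],"dr":[-0.12,0,0],"hand":1},{"delta_pos":[0,0,0],"dr":[-0.12,0,0],"hand":1},{"delta_pos":[0,0,0],"dr":[-0.12,0,0],"hand":1},{"delta_pos":[0,0,0],"dr":[-0.12,0,0],"hand":1},{"delta_pos":[0,0,0],"dr":[-0.12,0,0],"hand":1},{"delta_pos":[0,0,0],"dr":[-0.12,0,0],"hand":1},{"delta_pos":[0,0,0],"dr":[-0.12,0,0],"hand":1},{"delta_pos":[0,0,0],"dr":[-0.12,0,0],"hand":1}]' 40; python3 -m crank '[{"delta_pos":[0,0,0],"dr":[-0.12,0,0],"hand":1},{"delta_pos":[0,0,0],"dr":[-0.12,0,0],"hand":1},{"delta_pos":[0,0,0],"dr":[-0.12,0,0],"hand":1},{"delta_pos":[0,0,0],"dr":[-0.12,0,0],"hand":1},{"delta_pos":[0,0,0],"dr":[-0.10,0,0],"hand":1},{"delta_pos":[0,0,0],"dr":[0,0,0],"hand":1}]'; python3 -c "
from h import *
go([.5207,-.047,.22],12.7)"
```

```text
time: 0.77
eef_pos: [0.1632, -0.6255, 0.2238]
tcp_rot: [[-0.002, 0.95, -0.313], [0.012, -0.313, -0.95], [-1.0, -0.006, -0.011]]
wrist_force: [0.0, 0.9, 0.3]
opening: 1.001
time: 1.27
eef_pos: [0.1628, -0.6232, 0.2191]
tcp_rot: [[-0.003, 0.958, 0.286], [0.02, 0.286, -0.958], [-1.0, 0.002, -0.02]]
wrist_force: [-0.2, -0.9, -0.2]
opening: 0.999
t 1.27 tcp [ 0.1628 -0.6232  0.2191] yaw 16.6 open 0.999 F [-0.2  -0.88 -0.24]
dr total now [ 0.0681 -0.0199 -0.0017]
shift in current axes [   9.2  507.6 -449.8]  in final axes [  -0.9  475.8 -483.4]
```

```bash
python3 -m crank '[{"delta_pos":[-2,0,0],"dr":[0.068,-0.02,0],"hand":1},{"delta_pos":[-2,28,-28],"dr":[0,0,0],"hand":1},{"delta_pos":[-2,28,-28],"dr":[0,0,0],"hand":1},{"delta_pos":[-2,28,-28],"dr":[0,0,0],"hand":1},{"delta_pos":[-2,28,-28],"dr":[0,0,0],"hand":1},{"delta_pos":[-2,28,-28],"dr":[0,0,0],"hand":1},{"delta_pos":[-2,28,-28],"dr":[0,0,0],"hand":1},{"delta_pos":[-2,28,-28],"dr":[0,0,0],"hand":1}]'; python3 -c "
from h import *
go([.5207,-.047,.22],12.7)"
```

```text
time: 1.93
eef_pos: [0.3146, -0.3862, 0.2304]
tcp_rot: [[-0.001, 0.984, 0.181], [0.005, 0.181, -0.984], [-1.0, -0.0, -0.005]]
wrist_force: [1.0, -0.0, 0.2]
opening: 0.997
t 1.93 tcp [ 0.3146 -0.3862  0.2304] yaw 10.4 open 0.997 F [ 0.97 -0.04  0.25]
dr total now [-0.0401 -0.0053 -0.    ]
shift in current axes [  12.   264.  -296.3]  in final axes [  10.4  275.7 -285.6]
```

```bash
python3 -m crank '[{"delta_pos":[0,28,-29],"dr":[-0.04,-0.005,0],"hand":1},{"delta_pos":[0,28,-29],"dr":[0,0,0],"hand":1},{"delta_pos":[0,28,-29],"dr":[0,0,0],"hand":1},{"delta_pos":[0,28,-29],"dr":[0,0,0],"hand":1},{"delta_pos":[0,28,-29],"dr":[0,0,0],"hand":1},{"delta_pos":[0,28,-29],"dr":[0,0,0],"hand":1},{"delta_pos":[0,28,-29],"dr":[0,0,0],"hand":1},{"delta_pos":[0,28,-29],"dr":[0,0,0],"hand":1}]'; python3 -c "
from h import *
go([.5207,-.047,.22],12.7)"
```

```text
time: 2.6
eef_pos: [0.4881, -0.1014, 0.2305]
tcp_rot: [[0.003, 0.981, 0.196], [-0.002, 0.196, -0.981], [-1.0, 0.003, 0.002]]
wrist_force: [0.5, -0.4, -0.6]
opening: 1.0
t 2.6 tcp [ 0.4881 -0.1014  0.2305] yaw 11.29 open 1.0 F [ 0.51 -0.36 -0.6 ]
dr total now [-0.0245  0.0024 -0.0026]
shift in current axes [ 10.5  42.6 -47. ]  in final axes [ 10.5  43.7 -45.9]
```

```bash
python3 -m crank '[{"delta_pos":[10,22,-23],"dr":[-0.024,0.002,-0.002],"hand":1},{"delta_pos":[10,21,-22],"dr":[0,0,0],"hand":1},{"delta_pos":[0,0,0],"dr":[0,0,0],"hand":1}]'; python3 -c "
from h import *
go([.5207,-.047,.109],12.7)"
```

```text
time: 2.85
eef_pos: [0.5245, -0.0396, 0.2105]
tcp_rot: [[0.004, 0.976, 0.219], [0.001, 0.219, -0.976], [-1.0, 0.004, -0.0]]
wrist_force: [-1.3, -0.4, 0.3]
opening: 1.003
t 2.85 tcp [ 0.5245 -0.0396  0.2105] yaw 12.66 open 1.003 F [-1.31 -0.42  0.31]
dr total now [-0.0007 -0.0003 -0.0037]
shift in current axes [101.4  -5.7   6.4]  in final axes [101.5  -5.3   6.3]
```

```bash
python3 -m crank '[{"delta_pos":[20,-5,6],"dr":[0,0,-0.003],"hand":1},{"delta_pos":[25,0,0],"dr":[0,0,0],"hand":1},{"delta_pos":[25,0,0],"dr":[0,0,0],"hand":1},{"delta_pos":[8,0,0],"dr":[0,0,0],"hand":1},{"delta_pos":[0,0,0],"dr":[0,0,0],"hand":1}]'; python3 - <<'E'
from h import *
go([.5207,-.047,.109],12.7)
p,d=manip.capture("side"); crop(p,"pics/s1.png",200,20,180,190,3)
E
```

```text
time: 3.27
eef_pos: [0.5219, -0.045, 0.1307]
tcp_rot: [[0.002, 0.977, 0.214], [-0.001, 0.214, -0.977], [-1.0, 0.002, 0.001]]
wrist_force: [-0.8, 0.1, -0.8]
opening: 1.006
t 3.27 tcp [ 0.5219 -0.045   0.1307] yaw 12.34 open 1.006 F [-0.78  0.09 -0.81]
dr total now [-0.0062  0.0013 -0.0017]
shift in current axes [21.7 -1.6  1.7]  in final axes [21.7 -1.6  1.7]
```

View pics/s1.png

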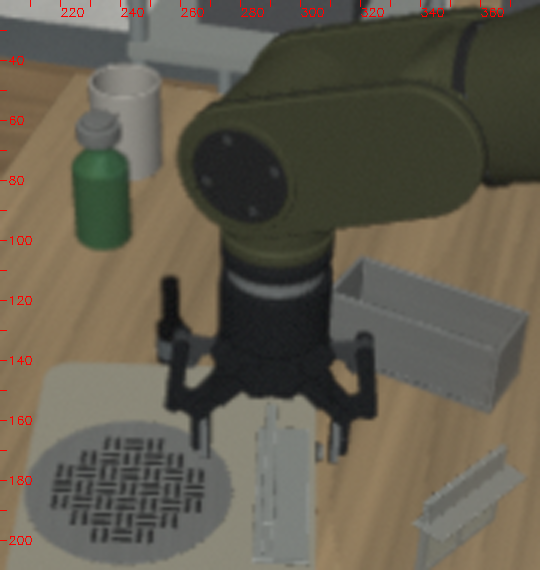

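The fingers straddle the edge: tips at (263,168) and (310,168), filter edge near (287,165). I'll lower and close.

```bash
python3 -m crank '[{"delta_pos":[10,-1,2],"dr":[-0.006,0.001,-0.001],"hand":1},{"delta_pos":[8,0,0],"dr":[0,0,0],"hand":1},{"delta_pos":[0,0,0],"dr":[0,0,0],"hand":1}]'; python3 -c "
from h import *
go([.5207,-.047,.109],12.7)"
```

```text
time: 3.57
eef_pos: [0.5235, -0.0486, 0.1157]
tcp_rot: [[0.007, 0.976, 0.218], [-0.001, 0.218, -0.976], [-1.0, 0.006, 0.003]]
wrist_force: [-0.2, -0.2, -0.9]
opening: 0.999
t 3.57 tcp [ 0.5235 -0.0486  0.1157] yaw 12.58 open 0.999 F [-0.16 -0.17 -0.92]
dr total now [-0.002   0.0029 -0.0062]
shift in current axes [ 6.6 -2.4 -2.2]  in final axes [ 6.7 -2.3 -2.2]
```

```bash
python3 -m crank '[{"delta_pos":[5,-2,-2],"dr":[-0.002,0.003,-0.006],"hand":1},{"delta_pos":[0,0,0],"dr":[0,0,0],"hand":0},{"delta_pos":[0,0,0],"dr":[0,0,0],"hand":-0.5},{"delta_pos":[0,0,0],"dr":[0,0,0],"hand":-1},{"delta_pos":[0,0,0],"dr":[0,0,0],"hand":-1},{"delta_pos":[0,0,0],"dr":[0,0,0],"hand":-1}]' 50; python3 -c "
from h import *
go([.5207,-.047,.109],12.7)"
```

```text
time: 4.07
eef_pos: [0.5226, -0.0476, 0.1129]
tcp_rot: [[0.004, 0.976, 0.219], [-0.001, 0.219, -0.976], [-1.0, 0.004, 0.001]]
wrist_force: [-0.3, -0.2, -0.2]
opening: 0.302
t 4.07 tcp [ 0.5226 -0.0476  0.1129] yaw 12.64 open 0.302 F [-0.27 -0.17 -0.19]
dr total now [-0.001   0.0015 -0.0039]
shift in current axes [ 3.9 -1.8 -1.1]  in final axes [ 3.9 -1.8 -1.1]
```

```bash
python3 -m crank '[{"delta_pos":[2,-1,0],"dr":[0,0.001,-0.003],"hand":-1},{"delta_pos":[0,0,0],"dr":[0,0,0],"hand":-1},{"delta_pos":[0,0,0],"dr":[0,0,0],"hand":-1},{"delta_pos":[0,0,0],"dr":[0,0,0],"hand":-1},{"delta_pos":[0,0,0],"dr":[0,0,0],"hand":-1}]' 50; python3 -c "
from h import *
go([.5207,-.047,.109],12.7)"
```

```text
time: 4.48
eef_pos: [0.5219, -0.0478, 0.1113]
tcp_rot: [[0.002, 0.976, 0.219], [-0.0, 0.219, -0.976], [-1.0, 0.001, 0.001]]
wrist_force: [0.1, -0.3, 0.6]
opening: 0.079
t 4.48 tcp [ 0.5219 -0.0478  0.1113] yaw 12.66 open 0.079 F [ 0.1  -0.3   0.63]
dr total now [-0.0007  0.0008 -0.0015]
shift in current axes [ 2.3 -1.  -1.1]  in final axes [ 2.3 -1.  -1.1]
```

```bash
python3 -m crank '[{"delta_pos":[0,0,0],"dr":[0,0,0],"hand":-1},{"delta_pos":[-5,0,0],"dr":[0,0,0],"hand":-1},{"delta_pos":[-10,0,0],"dr":[0,0,0],"hand":-1},{"delta_pos":[-15,0,0],"dr":[0,0,0],"hand":-1}]'; python3 - <<'E'
from h import *
go([.5219,-.0478,.26],12.7)
E
```

```text
time: 4.82
eef_pos: [0.5199, -0.0471, 0.1386]
tcp_rot: [[-0.004, 0.976, 0.219], [0.002, 0.219, -0.976], [-1.0, -0.003, -0.002]]
wrist_force: [2.4, 0.6, -1.8]
opening: 0.082
t 4.82 tcp [ 0.5199 -0.0471  0.1386] yaw 12.65 open 0.082 F [ 2.35  0.62 -1.77]
dr total now [-0.001  -0.0025  0.0034]
shift in current axes [-121.4    1.4    0.8]  in final axes [-121.4    1.8    1.1]
```

```bash
python3 -m crank '[{"delta_pos":[-18,2,1],"dr":[0,-0.002,0.003],"hand":-1},{"delta_pos":[-18,0,0],"dr":[0,0,0],"hand":-1},{"delta_pos":[-18,0,0],"dr":[0,0,0],"hand":-1},{"delta_pos":[-20,0,0],"dr":[0,0,0],"hand":-1},{"delta_pos":[-20,0,0],"dr":[0,0,0],"hand":-1},{"delta_pos":[-20,0,0],"dr":[0,0,0],"hand":-1},{"delta_pos":[-10,0,0],"dr":[0,0,0],"hand":-1},{"delta_pos":[0,0,0],"dr":[0,0,0],"hand":-1}]'; python3 - <<'E'
from h import *
go([.4516,-.3605,.26],74.5)
for n in("side","top"):
    p,d=manip.capture(n); cv2.imwrite(f"pics/{n}2.png",p[:,:,::-1]); np.savez(f"{n}2.npz",p=p,d=d)
E
```

```text
time: 5.48
eef_pos: [0.5223, -0.0475, 0.2765]
tcp_rot: [[0.006, 0.976, 0.219], [-0.001, 0.219, -0.976], [-1.0, 0.006, 0.002]]
wrist_force: [-1.0, -0.4, -1.1]
opening: 0.079
t 5.48 tcp [ 0.5223 -0.0475  0.2765] yaw 12.66 open 0.079 F [-1.04 -0.39 -1.07]
dr total now [-1.0794  0.0049 -0.0044]
shift in current axes [  16.2 -137.7  289.9]  in final axes [  16.5 -320.5   15.5]
```

View pics/side2.png

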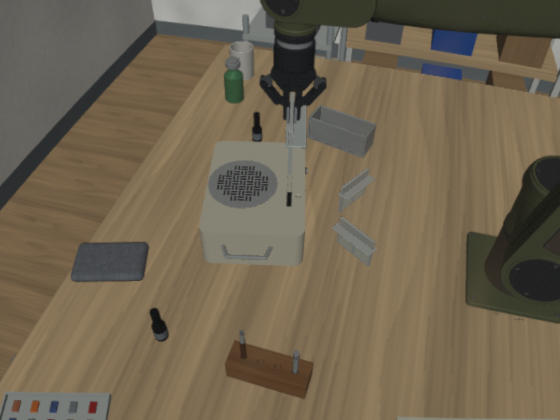

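View pics/top2.png

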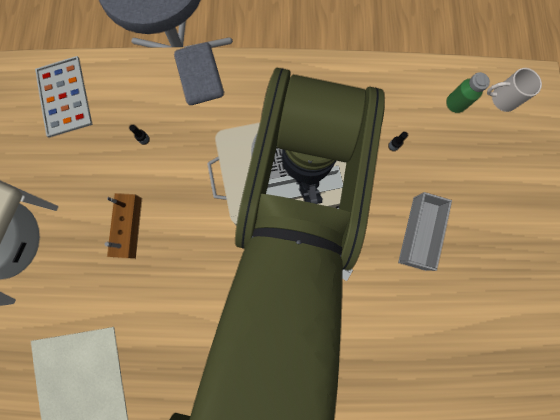

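Side view: panel gripped and hanging clear at about (292,120), with the slot and reset hole now open at (299,196). Now turn it to the tub's axis.

```bash
python3 -m crank '[{"delta_pos":[0,0,0],"dr":[-0.06,0.002,-0.002],"hand":-1},{"delta_pos":[0,0,0],"dr":[-0.12,0,0],"hand":-1},{"delta_pos":[0,0,0],"dr":[-0.12,0,0],"hand":-1},{"delta_pos":[0,0,0],"dr":[-0.12,0,0],"hand":-1},{"delta_pos":[0,0,0],"dr":[-0.12,0,0],"hand":-1},{"delta_pos":[0,0,0],"dr":[-0.12,0,0],"hand":-1},{"delta_pos":[0,0,0],"dr":[-0.12,0,0],"hand":-1},{"delta_pos":[0,0,0],"dr":[-0.12,0,0],"hand":-1}]';  python3 -m crank '[{"delta_pos":[0,0,0],"dr":[-0.09,0,0],"hand":-1},{"delta_pos":[0,0,0],"dr":[-0.04,0,0],"hand":-1},{"delta_pos":[0,0,0],"dr":[0,0,0],"hand":-1}]'; python3 - <<'E'
from h import *
go([.447,-.377,.20],74.5)
E
```

```text
time: 6.25
eef_pos: [0.5143, -0.046, 0.2563]
tcp_rot: [[-0.027, 0.402, 0.915], [0.007, 0.915, -0.402], [-1.0, -0.004, -0.027]]
wrist_force: [0.4, -0.2, -2.6]
opening: 0.08
time: 6.5
eef_pos: [0.5111, -0.0454, 0.2488]
tcp_rot: [[-0.038, 0.27, 0.962], [0.009, 0.963, -0.27], [-0.999, -0.002, -0.039]]
wrist_force: [0.0, -0.4, -1.3]
opening: 0.082
t 6.5 tcp [ 0.5111 -0.0454  0.2488] yaw 74.32 open 0.082 F [ 0.03 -0.44 -1.28]
dr total now [-0.0032 -0.0395  0.0014]
shift in current axes [  48.2 -336.5   29.8]  in final axes [  48.8 -336.7   26.8]
```

```bash
python3 -m crank '[{"delta_pos":[-2,-15,2],"dr":[0,-0.04,0],"hand":-1},{"delta_pos":[-1,-30,2.5],"dr":[0,0,0],"hand":-1},{"delta_pos":[-1,-35,3],"dr":[0,0,0],"hand":-1},{"delta_pos":[-1,-35,3],"dr":[0,0,0],"hand":-1},{"delta_pos":[-1,-35,3],"dr":[0,0,0],"hand":-1},{"delta_pos":[-1,-35,3],"dr":[0,0,0],"hand":-1},{"delta_pos":[-1,-35,3],"dr":[0,0,0],"hand":-1},{"delta_pos":[0,-30,2.5],"dr":[0,0,0],"hand":-1}]'; python3 - <<'E'
from h import *
go([.447,-.377,.20],74.5)
E
```

```text
time: 7.17
eef_pos: [0.4582, -0.2936, 0.2424]
tcp_rot: [[-0.017, 0.269, 0.963], [0.009, 0.963, -0.269], [-1.0, 0.004, -0.018]]
wrist_force: [0.7, 0.8, -0.5]
opening: 0.083
t 7.17 tcp [ 0.4582 -0.2936  0.2424] yaw 74.41 open 0.083 F [ 0.67  0.81 -0.55]
dr total now [-0.0016 -0.0184 -0.0041]
shift in current axes [ 41.8 -83.5  12.5]  in final axes [ 42.4 -83.4  11.6]
```

```bash
python3 -m crank '[{"delta_pos":[5,-30,4],"dr":[0,-0.018,-0.004],"hand":-1},{"delta_pos":[8,-25,4],"dr":[0,0,0],"hand":-1},{"delta_pos":[8,-15,2],"dr":[0,0,0],"hand":-1},{"delta_pos":[8,-5,0],"dr":[0,0,0],"hand":-1},{"delta_pos":[0,0,0],"dr":[0,0,0],"hand":-1},{"delta_pos":[0,0,0],"dr":[0,0,0],"hand":-1}]'; python3 - <<'E'
from h import *
go([.447,-.377,.20],74.5)
for n in("side","top"):
    p,d=manip.capture(n); np.savez(f"{n}3.npz",p=p,d=d)
    if n=="top": crop(p,"pics/top3.png",340,130,160,170,4-1)
    else: crop(p,"pics/side3.png",260,20,160,160,4-1)
E
```

```text
time: 7.67
eef_pos: [0.4411, -0.3752, 0.2032]
tcp_rot: [[-0.009, 0.284, 0.959], [0.008, 0.959, -0.284], [-1.0, 0.005, -0.011]]
wrist_force: [0.5, -0.2, -1.2]
opening: 0.082
t 7.67 tcp [ 0.4411 -0.3752  0.2032] yaw 73.5 open 0.082 F [ 0.46 -0.22 -1.21]
dr total now [-0.0174 -0.0111 -0.0052]
shift in current axes [ 3.1 -0.   6.2]  in final axes [ 3.2 -0.1  6.2]
```

View pics/side3.png

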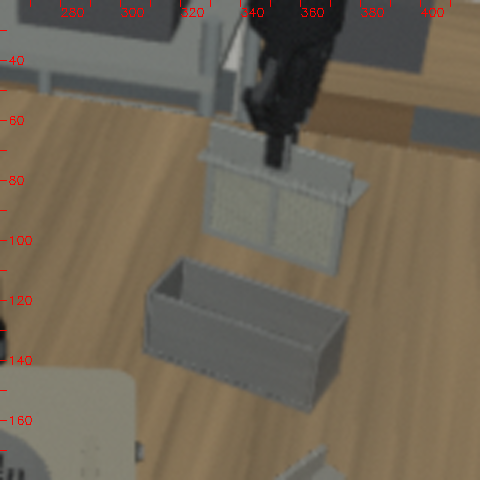

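View pics/top3.png

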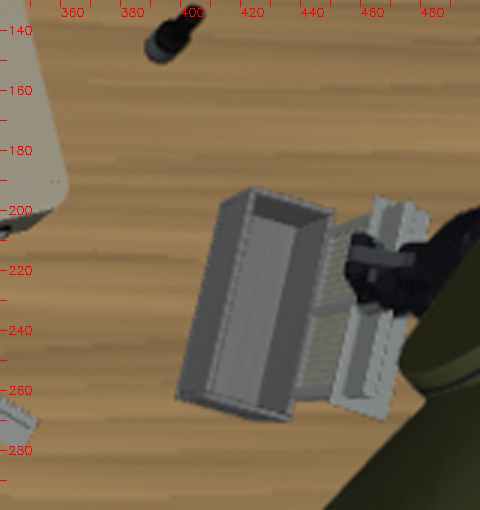

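```bash
python3 - <<'E'
from h import *
np.set_printoptions(precision=4,suppress=True)
r=two([(325,97.5),(367.5,112)],[(451,207),(433.5,263)]);print(r)
m=r[:,:3].mean(0);dv=r[0]-r[1];print("mid",m,"yaw",np.degrees(np.arctan2(dv[1],dv[0])),"len",np.linalg.norm(dv[:2]))
print("fromplane side",plane("side",[(325,97.5),(367.5,112)],.117).mean(0),plane("top",[(451,207),(433.5,263)],.117).mean(0))
y=np.radians(74.5);e=np.array([np.cos(y),np.sin(y)]);l=np.array([np.sin(y),-np.cos(y)])
T=np.array([.4516,-.3605]);print("across",(m[:2]-T)@e,"along",(m[:2]-T)@l)
E
```

```text
[[ 0.5045 -0.3974  0.1068  0.0058]
 [ 0.3817 -0.3461  0.1187  0.0092]]
mid [ 0.4431 -0.3718  0.1127] yaw -22.68372011575562 len 0.1330263888388014
fromplane side [ 0.4459 -0.3655  0.117 ] [ 0.4385 -0.3697  0.117 ]
across -0.01311222255239296 along -0.005172337418029746
```

Rough triangulation puts the lower edge about 13–17 mm off the tub's midline, inside the ±26 mm that fits. Correct and descend.

```bash
python3 -m crank '[{"delta_pos":[5,0,6],"dr":[-0.017,-0.011,-0.005],"hand":-1},{"delta_pos":[12,0,0],"dr":[0,0,0],"hand":-1},{"delta_pos":[15,0,0],"dr":[0,0,0],"hand":-1},{"delta_pos":[10,0,0],"dr":[0,0,0],"hand":-1},{"delta_pos":[0,0,0],"dr":[0,0,0],"hand":-1},{"delta_pos":[0,0,0],"dr":[0,0,0],"hand":-1}]'; python3 - <<'E'
from h import *
go([.447,-.377,.096],74.5)
p,d=manip.capture("side"); crop(p,"pics/side4.png",270,30,130,150,4)
p,d=manip.capture("top"); crop(p,"pics/top4.png",380,160,120,130,4)
E
```

```text
time: 8.27
eef_pos: [0.4509, -0.3727, 0.1606]
tcp_rot: [[0.005, 0.258, 0.966], [-0.004, 0.966, -0.258], [-1.0, -0.002, 0.006]]
wrist_force: [0.4, -0.3, -1.2]
opening: 0.077
t 8.27 tcp [ 0.4509 -0.3727  0.1606] yaw 75.05 open 0.077 F [ 0.4  -0.27 -1.24]
dr total now [0.0095 0.0062 0.0022]
shift in current axes [64.5 -5.1 -3.1]  in final axes [64.6 -5.2 -2.6]
```

View pics/side4.png

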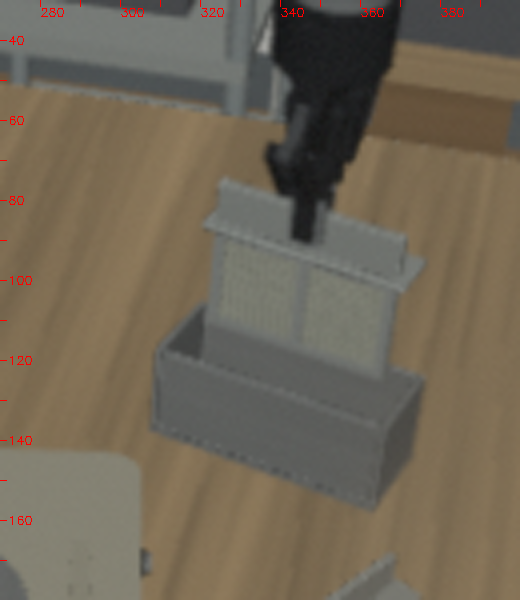

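View pics/top4.png

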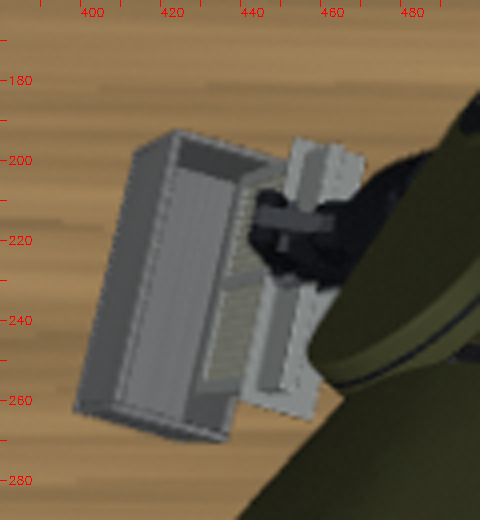

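Both views show the lower edge (side (321,111)–(384,125), top (431,257)) at rim height and inside the walls, about 7 mm clear of the far one. I'll lower it the rest of the way.

```bash
python3 -m crank '[{"delta_pos":[5,-1,-2],"dr":[0.009,0.006,0.002],"hand":-1},{"delta_pos":[12,0,0],"dr":[0,0,0],"hand":-1},{"delta_pos":[15,0,0],"dr":[0,0,0],"hand":-1},{"delta_pos":[10,0,0],"dr":[0,0,0],"hand":-1},{"delta_pos":[4,0,0],"dr":[0,0,0],"hand":-1},{"delta_pos":[0,0,0],"dr":[0,0,0],"hand":-1}]'; python3 - <<'E'
from h import *
go([.447,-.375,.091],74.5)
E
```

```text
time: 8.87
eef_pos: [0.4498, -0.3753, 0.1142]
tcp_rot: [[0.004, 0.269, 0.963], [-0.004, 0.963, -0.269], [-1.0, -0.003, 0.005]]
wrist_force: [-0.7, 0.2, -1.3]
opening: 0.078
t 8.87 tcp [ 0.4498 -0.3753  0.1142] yaw 74.42 open 0.078 F [-0.7   0.19 -1.28]
dr total now [-0.0014  0.0051  0.0033]
shift in current axes [23.2 -0.4 -2.9]  in final axes [23.2 -0.5 -2.8]
```

```bash
python3 -m crank '[{"delta_pos":[8,0,-1],"dr":[0,0.005,0.003],"hand":-1},{"delta_pos":[6,0,0],"dr":[0,0,0],"hand":-1},{"delta_pos":[3,0,0],"dr":[0,0,0],"hand":-1},{"delta_pos":[2,0,0],"dr":[0,0,0],"hand":-1}]'; python3 - <<'E'
from h import *
go([.447,-.375,.091],74.5)
E
```

```text
time: 9.2
eef_pos: [0.4492, -0.3757, 0.0943]
tcp_rot: [[0.001, 0.269, 0.963], [-0.001, 0.963, -0.269], [-1.0, -0.001, 0.001]]
wrist_force: [0.4, -0.2, -1.3]
opening: 0.083
t 9.2 tcp [ 0.4492 -0.3757  0.0943] yaw 74.4 open 0.083 F [ 0.4  -0.21 -1.25]
dr total now [-0.0017  0.0009  0.0008]
shift in current axes [ 3.3  0.  -2.3]  in final axes [ 3.3  0.  -2.3]
```

```bash
python3 -m crank '[{"delta_pos":[1.5,0,0],"dr":[0,0,0],"hand":-1},{"delta_pos":[1,0,0],"dr":[0,0,0],"hand":-1}]'; python3 -m crank '[{"delta_pos":[1,0,0],"dr":[0,0,0],"hand":-1},{"delta_pos":[1,0,0],"dr":[0,0,0],"hand":-1}]'
```

```text
time: 9.37
eef_pos: [0.4493, -0.3757, 0.0914]
tcp_rot: [[0.001, 0.269, 0.963], [-0.001, 0.963, -0.269], [-1.0, -0.001, 0.001]]
wrist_force: [-0.5, 0.3, -1.6]
opening: 0.086
time: 9.53
eef_pos: [0.4497, -0.3763, 0.0913]
tcp_rot: [[0.001, 0.269, 0.963], [-0.002, 0.963, -0.269], [-1.0, -0.001, 0.002]]
wrist_force: [-1.5, 1.8, 3.3]
opening: 0.081
```

The bottom made contact at TCP z 0.0913 (wrist +3.3 N), as predicted. Release.

```bash
python3 -m crank '[{"delta_pos":[0,0,0],"dr":[0,0,0],"hand":-0.7},{"delta_pos":[0,0,0],"dr":[0,0,0],"hand":-0.5},{"delta_pos":[0,0,0],"dr":[0,0,0],"hand":-0.2},{"delta_pos":[0,0,0],"dr":[0,0,0],"hand":0.2},{"delta_pos":[0,0,0],"dr":[0,0,0],"hand":0.6},{"delta_pos":[-1,0,0],"dr":[0,0,0],"hand":1},{"delta_pos":[-1,0,0],"dr":[0,0,0],"hand":1},{"delta_pos":[-1,0,0],"dr":[0,0,0],"hand":1}]'; python3 - <<'E'
from h import *
go([.447,-.375,.25],74.5)
p,d=manip.capture("side"); crop(p,"pics/side5.png",270,40,130,150,4)
p,d=manip.capture("top"); crop(p,"pics/top5.png",380,160,120,130,4)
E
```

```text
time: 10.2
eef_pos: [0.4508, -0.3771, 0.0956]
tcp_rot: [[0.004, 0.269, 0.963], [-0.005, 0.963, -0.269], [-1.0, -0.003, 0.005]]
wrist_force: [0.2, 0.2, 0.1]
opening: 1.0
t 10.2 tcp [ 0.4508 -0.3771  0.0956] yaw 74.41 open 1.0 F [0.24 0.21 0.09]
dr total now [-0.0016  0.0054  0.0033]
shift in current axes [-154.4    0.5   -3.4]  in final axes [-154.4    1.1   -4.2]
```

View pics/side5.png

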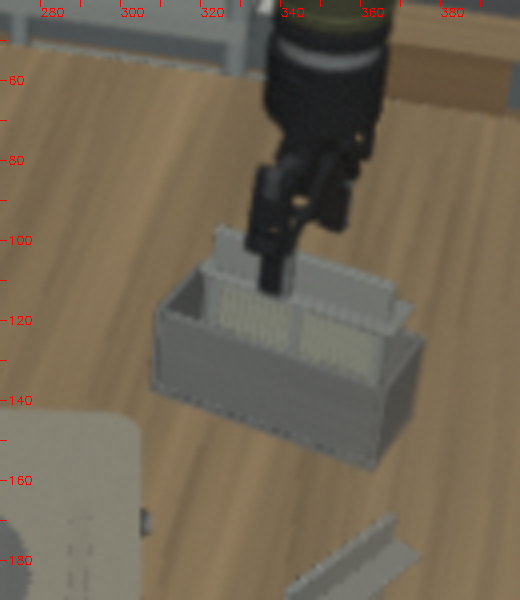

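View pics/top5.png

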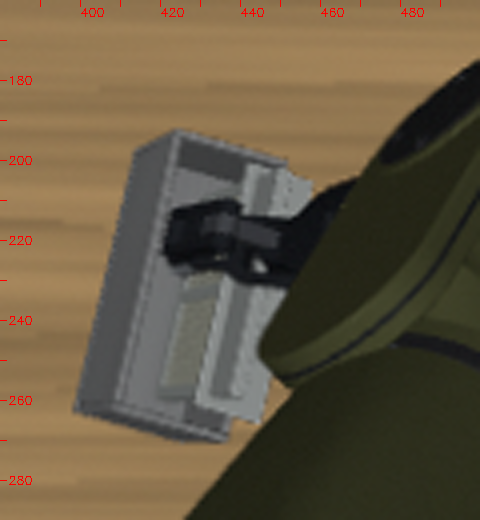

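The panel stands in the tub, leaning on the far wall (lip at top view (440,225)), with the fingers open and clear. I rise straight up.

```bash
python3 -m crank '[{"delta_pos":[-8,0,0],"dr":[0,0,0],"hand":1},{"delta_pos":[-15,0,0],"dr":[0,0.004,0.003],"hand":1},{"delta_pos":[-25,0,0],"dr":[0,0,0],"hand":1},{"delta_pos":[-30,0,0],"dr":[0,0,0],"hand":1},{"delta_pos":[-30,0,0],"dr":[0,0,0],"hand":1},{"delta_pos":[-20,0,0],"dr":[0,0,0],"hand":1},{"delta_pos":[0,0,0],"dr":[0,0,0],"hand":1}]'; python3 - <<'E'
from h import *
go([.408,.358,.25],90)
p,d=manip.capture("side"); crop(p,"pics/side6.png",270,40,130,150,4);np.savez("side6.npz",p=p,d=d)
E
```

```text
time: 10.88
eef_pos: [0.4493, -0.3757, 0.2294]
tcp_rot: [[-0.003, 0.269, 0.963], [0.003, 0.963, -0.269], [-1.0, 0.002, -0.003]]
wrist_force: [0.3, 0.0, 0.0]
opening: 1.003
t 10.88 tcp [ 0.4493 -0.3757  0.2294] yaw 74.41 open 1.003 F [0.32 0.01 0.01]
dr total now [-0.2721 -0.0031 -0.0029]
shift in current axes [ -18.1  695.7 -237. ]  in final axes [-20.6 733.7 -41.3]
```

View pics/side6.png

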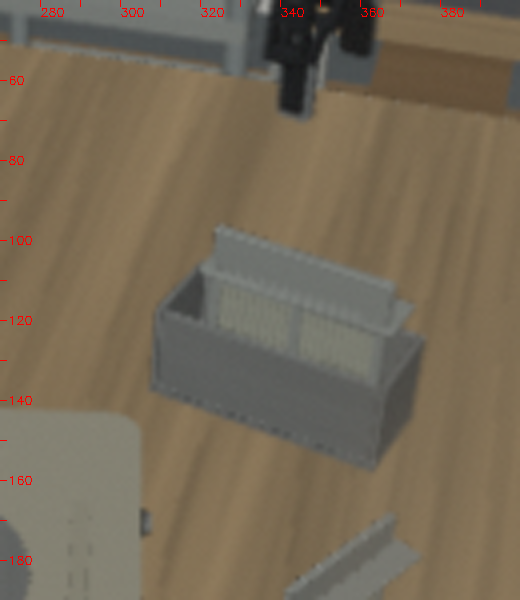

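Filter unchanged after retreat (lip edge (322,97)–(366,111)), so step 2 should be met. On to the dotter at (0.408, 0.357): top z 0.116 from two views against 0.117 expected, and it agrees with the end-bore geometry. Its look-alike is the brush, dark wood with ferrule, at x 0.504.

```bash
python3 -m crank '[{"delta_pos":[-2,15,0],"dr":[-0.11,0,0],"hand":1},{"delta_pos":[-2,25,0],"dr":[-0.11,0,0],"hand":1},{"delta_pos":[-2,40,-3],"dr":[0,0,0],"hand":1},{"delta_pos":[-2,40,-3],"dr":[0,0,0],"hand":1},{"delta_pos":[-2,40,-3],"dr":[0,0,0],"hand":1},{"delta_pos":[-2,40,-3],"dr":[0,0,0],"hand":1},{"delta_pos":[-2,40,-3],"dr":[0,0,0],"hand":1},{"delta_pos":[-2,40,-3],"dr":[0,0,0],"hand":1}]'; python3 - <<'E'
from h import *
go([.408,.357,.25],87.5)
E
```

```text
time: 11.6
eef_pos: [0.4446, -0.0906, 0.2338]
tcp_rot: [[-0.018, 0.055, 0.998], [0.011, 0.998, -0.055], [-1.0, 0.01, -0.019]]
wrist_force: [0.4, 0.6, -0.2]
opening: 0.999
t 11.6 tcp [ 0.4446 -0.0906  0.2338] yaw 86.86 open 0.999 F [ 0.45  0.65 -0.22]
dr total now [-0.0112 -0.0186 -0.0106]
shift in current axes [-10.4 445.  -61.3]  in final axes [-16.2 445.5 -56.1]
```

```bash
python3 -m crank '[{"delta_pos":[-2,40,-5],"dr":[-0.011,-0.018,-0.01],"hand":1},{"delta_pos":[-2,40,-5],"dr":[0,0,0],"hand":1},{"delta_pos":[-2,40,-5],"dr":[0,0,0],"hand":1},{"delta_pos":[-2,40,-5],"dr":[0,0,0],"hand":1},{"delta_pos":[-2,40,-5],"dr":[0,0,0],"hand":1},{"delta_pos":[-2,40,-5],"dr":[0,0,0],"hand":1},{"delta_pos":[-2,40,-5],"dr":[0,0,0],"hand":1},{"delta_pos":[-2,40,-5],"dr":[0,0,0],"hand":1}]'; python3 - <<'E'
from h import *
go([.408,.357,.20],87.5)
for n in("top",):
    p,d=manip.capture(n); np.savez(f"{n}7.npz",p=p,d=d); cv2.imwrite("pics/top7.png",p[:,:,::-1])
E
```

```text
time: 12.27
eef_pos: [0.4088, 0.2406, 0.2382]
tcp_rot: [[-0.015, 0.045, 0.999], [-0.001, 0.999, -0.045], [-1.0, -0.002, -0.015]]
wrist_force: [1.3, -0.2, -0.4]
opening: 0.998
t 12.27 tcp [0.4088 0.2406 0.2382] yaw 87.4 open 0.998 F [ 1.33 -0.17 -0.38]
dr total now [-0.0017 -0.0148  0.0016]
shift in current axes [ 38.1 116.3  -5.5]  in final axes [ 38.2 116.3  -5.9]
```

View pics/top7.png

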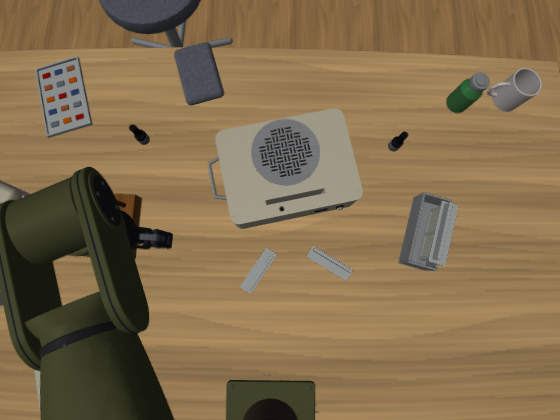

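Top view: the hole is visible at (282,209) beside the open slot (295,197). The filter leans in the tub at (432,232). I measure the hole in both views.

```bash
python3 - <<'E'
from h import *
np.set_printoptions(precision=4,suppress=True)
t=np.load("top7.npz")["p"]
s,d=manip.capture("side"); np.savez("side7.npz",p=s,d=d)
crop(t,"pics/t_hole.png",255,180,80,45,8); crop(s,"pics/s_hole.png",270,150,50,75,8)
r={}
for n,p,(x0,x1,y0,y1) in (("top",t,(274,290,202,216)),("side",s,(290,310,185,210))):
    g=cv2.cvtColor(p,cv2.COLOR_RGB2GRAY).astype(float)[y0:y1,x0:x1]
    w=np.clip(np.median(g)-25-g,0,None)
    k,l,st,c=cv2.connectedComponentsWithStats((w>0).astype(np.uint8))
    for i in range(1,k):
        m=l==i;vv,uu=np.nonzero(m);ww=w[m]
        uv=((uu*ww).sum()/ww.sum()+x0,(vv*ww).sum()/ww.sum()+y0)
        print(n,st[i],np.round(uv,2),plane(n,[uv],.0995)[0])
print(proj("top",[.4952,-.0187,.1]),proj("side",[.4952,-.0187,.1]))
E
```

```text
top [0 0 7 2 9] [275.82 202.08] [ 0.5074 -0.0062  0.0995]
top [ 5  4  5  6 24] [281.27 208.43] [ 0.4934 -0.0184  0.0995]
top [ 7 12  9  2 13] [286.5  214.76] [ 0.4795 -0.0301  0.0995]
[[281.4209 207.5805]] [[297.1173 195.1111]]
```

View pics/t_hole.png

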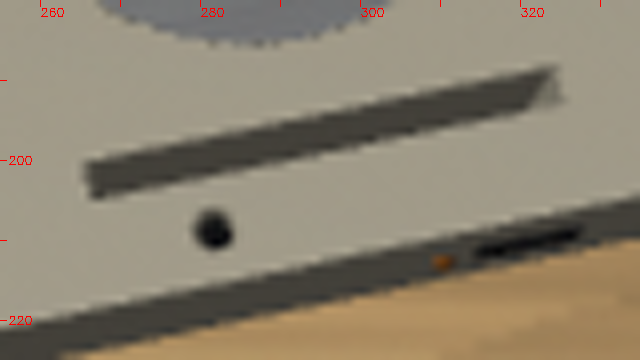

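View pics/s_hole.png

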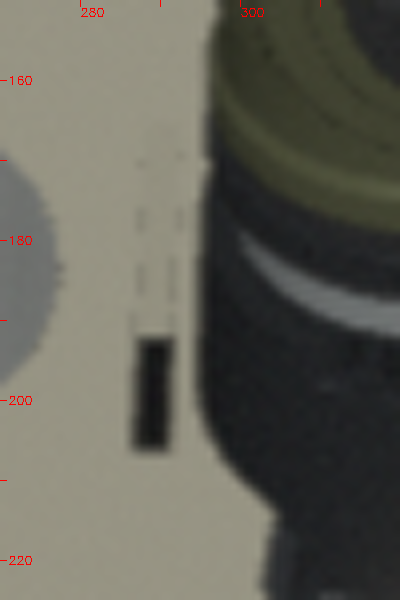

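```bash
python3 - <<'E'
from h import *
np.set_printoptions(precision=4,suppress=True)
s=np.load("side2.npz")["p"]; crop(s,"pics/s_hole2.png",270,150,50,75,8)
x0,x1,y0,y1=293,306,188,204
g=cv2.cvtColor(s,cv2.COLOR_RGB2GRAY).astype(float)[y0:y1,x0:x1]; print(g.astype(int))
E
```

```text
[[132 130 130 130 130 131 131 131 131 131 131 130 123]
 [130 131 130 131 130 130 131 131 130 130 131 128 113]
 [131 131 131 131 131 130 130 131 131 132 131 129 104]
 [130 132 131 131 131 130 131 131 131 131 132 129 112]
 [130 131 131 130 131 130 132 130 131 130 130 129 122]
 [130 131 131 131 133 133 134 130 131 130 130 130 123]
 [129 131 130 136 145 147 147 134 130 131 130 130 123]
 [130 130 125 124 127 130 130 128 129 131 131 129 124]
 [130 129 114 109 121 125 122 113 123 129 130 129 122]
 [129 131 120 116 123 126 120 117 126 129 131 129 122]
 [130 131 130 128 128 128 120 126 130 131 131 130 121]
 [130 131 132 132 131 131 131 131 130 131 131 129 122]
 [131 131 131 131 131 130 132 131 130 129 130 130 122]
 [130 131 131 131 130 130 131 131 131 130 131 130 122]
 [131 131 131 131 131 131 130 131 131 131 130 130 121]
 [131 130 130 131 131 131 131 131 131 131 131 129 124]]
```

View pics/s_hole2.png

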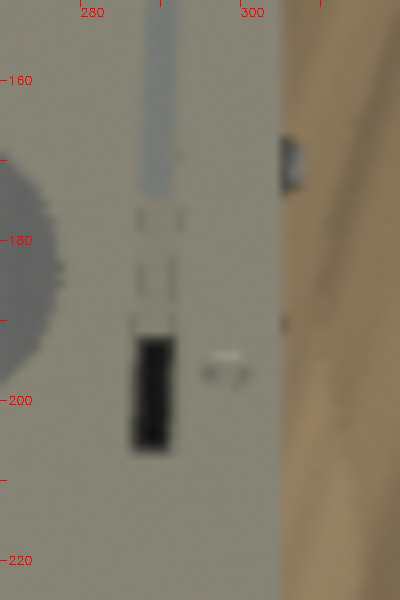

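```bash
python3 - <<'E'
from h import *
np.set_printoptions(precision=4,suppress=True)
print(plane("side",[(297.6,196)],.0995),plane("top",[(281.3,208.5)],.0995),two([(297.6,196)],[(281.3,208.5)]))
go([.408,.357,.20],87.5)
E
python3 -m crank '[{"delta_pos":[8,35,-1],"dr":[0,-0.014,0],"hand":1},{"delta_pos":[8,35,-1],"dr":[0,0,0],"hand":1},{"delta_pos":[8,25,-1],"dr":[0,0,0],"hand":1},{"delta_pos":[8,12,-1],"dr":[0,0,0],"hand":1},{"delta_pos":[0,0,0],"dr":[0,0,0],"hand":1},{"delta_pos":[0,0,0],"dr":[0,0,0],"hand":1}]';python3 - <<'E'
from h import *
go([.408,.357,.20],87.5)
E
```

```text
[[ 0.4936 -0.0168  0.0995]] [[ 0.4932 -0.0185  0.0995]] [[ 0.4937 -0.0185  0.0977  0.0005]]
t 12.37 tcp [0.4082 0.2433 0.2381] yaw 87.82 open 0.999 F [-0.62 -0.57 -0.84]
dr total now [ 0.0056 -0.016   0.0002]
shift in current axes [ 38.2 113.6  -3.9]  in final axes [ 38.1 113.6  -5.2]
time: 12.87
eef_pos: [0.405, 0.3519, 0.1961]
tcp_rot: [[-0.01, 0.037, 0.999], [-0.01, 0.999, -0.037], [-1.0, -0.01, -0.01]]
wrist_force: [0.7, -0.5, 0.4]
opening: 0.999
t 12.87 tcp [0.405  0.3519 0.1961] yaw 87.91 open 0.999 F [ 0.69 -0.48  0.43]
dr total now [ 0.0071 -0.0096  0.01  ]
shift in current axes [-4.   5.2  2.8]  in final axes [-3.9  5.2  2.8]
```

```bash
python3 -m crank '[{"delta_pos":[5,5,3],"dr":[0.007,-0.009,0.01],"hand":1},{"delta_pos":[15,0,0],"dr":[0,0,0],"hand":1},{"delta_pos":[20,0,0],"dr":[0,0,0],"hand":1},{"delta_pos":[15,0,0],"dr":[0,0,0],"hand":1},{"delta_pos":[5,0,0],"dr":[0,0,0],"hand":1},{"delta_pos":[0,0,0],"dr":[0,0,0],"hand":1}]';python3 - <<'E'
from h import *
go([.408,.357,.062],87.5)
p,d=manip.capture("side");crop(p,"pics/side8.png",210,270,130,130,4)
E
```

```text
time: 13.37
eef_pos: [0.411, 0.3516, 0.1336]
tcp_rot: [[0.004, 0.053, 0.999], [0.002, 0.999, -0.053], [-1.0, 0.002, 0.004]]
wrist_force: [-0.9, 0.5, -1.2]
opening: 1.0
t 13.37 tcp [0.411  0.3516 0.1336] yaw 86.96 open 1.0 F [-0.92  0.52 -1.19]
dr total now [-0.0094  0.0038 -0.002 ]
shift in current axes [71.6  5.1 -3.6]  in final axes [71.6  5.3 -3.3]
```

View pics/side8.png

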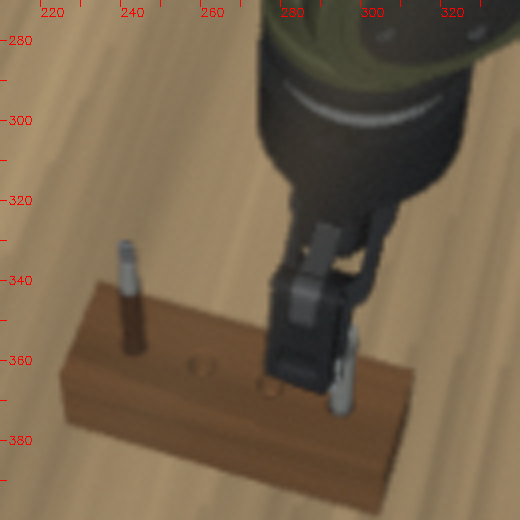

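```bash
python3 -m crank '[{"delta_pos":[8,5,-3],"dr":[-0.009,0.004,-0.002],"hand":1},{"delta_pos":[15,0,0],"dr":[0,0,0],"hand":1},{"delta_pos":[18,0,0],"dr":[0,0,0],"hand":1},{"delta_pos":[12,0,0],"dr":[0,0,0],"hand":1},{"delta_pos":[5,0,0],"dr":[0,0,0],"hand":1},{"delta_pos":[0,0,0],"dr":[0,0,0],"hand":1}]';python3 - <<'E'
from h import *
go([.408,.357,.062],87.5)
E
```

```text
time: 13.92
eef_pos: [0.4125, 0.3598, 0.0795]
tcp_rot: [[0.01, 0.045, 0.999], [0.008, 0.999, -0.045], [-1.0, 0.008, 0.009]]
wrist_force: [-0.3, -1.1, -0.8]
opening: 1.001
t 13.92 tcp [0.4125 0.3598 0.0795] yaw 87.45 open 1.001 F [-0.33 -1.09 -0.8 ]
dr total now [-0.001   0.0094 -0.0083]
shift in current axes [17.5 -3.1 -4.6]  in final axes [17.5 -3.  -4.4]
```

```bash
python3 -m crank '[{"delta_pos":[8,-2,-4],"dr":[-0.001,0.009,-0.008],"hand":1},{"delta_pos":[5,0,0],"dr":[0,0,0],"hand":1},{"delta_pos":[0,0,0],"dr":[0,0,0],"hand":1}]';python3 - <<'E'
from h import *
go([.408,.357,.062],87.5)
p,d=manip.capture("side");crop(p,"pics/side9.png",210,270,130,130,4)
E
```

```text
time: 14.17
eef_pos: [0.4091, 0.3588, 0.0672]
tcp_rot: [[0.002, 0.043, 0.999], [0.001, 0.999, -0.043], [-1.0, 0.001, 0.002]]
wrist_force: [-0.5, 0.3, 0.2]
opening: 1.0
t 14.17 tcp [0.4091 0.3588 0.0672] yaw 87.52 open 1.0 F [-0.48  0.34  0.23]
dr total now [ 0.0003  0.0017 -0.0013]
shift in current axes [ 5.2 -1.9 -1.1]  in final axes [ 5.2 -1.9 -1.1]
```

View pics/side9.png

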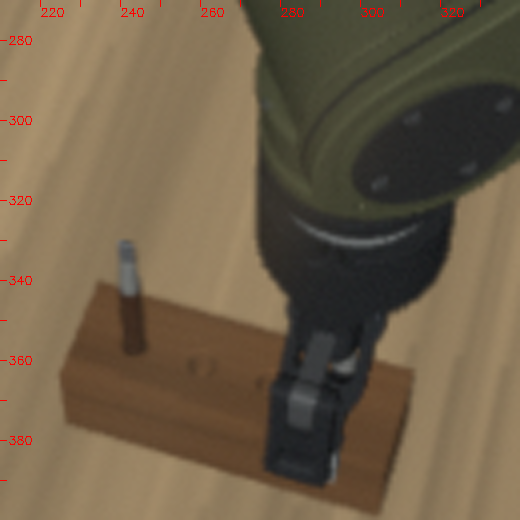

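Dotter's top is visible between the fingers at (293,360). I close on it.

```bash
python3 -m crank '[{"delta_pos":[3,-1,-1],"dr":[0,0.001,-0.001],"hand":0.5},{"delta_pos":[0,0,0],"dr":[0,0,0],"hand":0},{"delta_pos":[0,0,0],"dr":[0,0,0],"hand":-0.4},{"delta_pos":[0,0,0],"dr":[0,0,0],"hand":-0.7},{"delta_pos":[0,0,0],"dr":[0,0,0],"hand":-1},{"delta_pos":[0,0,0],"dr":[0,0,0],"hand":-1},{"delta_pos":[0,0,0],"dr":[0,0,0],"hand":-1},{"delta_pos":[0,0,0],"dr":[0,0,0],"hand":-1}]' 60;python3 - <<'E'
from h import *
go([.408,.357,.062],87.5)
E
```

```text
time: 14.88
eef_pos: [0.4092, 0.3584, 0.0663]
tcp_rot: [[0.004, 0.043, 0.999], [0.002, 0.999, -0.043], [-1.0, 0.002, 0.003]]
wrist_force: [-0.1, -0.2, -1.2]
opening: 0.097
t 14.88 tcp [0.4092 0.3584 0.0663] yaw 87.52 open 0.097 F [-0.08 -0.22 -1.17]
dr total now [ 0.0004  0.0034 -0.0019]
shift in current axes [ 4.2 -1.4 -1.2]  in final axes [ 4.3 -1.4 -1.1]
```

```bash
python3 -m crank '[{"delta_pos":[0,0,0],"dr":[0,0,0],"hand":-1},{"delta_pos":[-6,0,0],"dr":[0,0,0],"hand":-1},{"delta_pos":[-12,0,0],"dr":[0,0,0],"hand":-1},{"delta_pos":[-15,0,0],"dr":[0,0,0],"hand":-1},{"delta_pos":[-20,0,0],"dr":[0,0,0],"hand":-1},{"delta_pos":[-20,0,0],"dr":[0,0,0],"hand":-1},{"delta_pos":[-30,0,0],"dr":[0,0,0],"hand":-1},{"delta_pos":[-30,0,0],"dr":[0,0,0],"hand":-1}]' 80;python3 -m crank '[{"delta_pos":[-20,0,0],"dr":[0,0,0],"hand":-1},{"delta_pos":[-5,0,0],"dr":[0,0,0],"hand":-1},{"delta_pos":[0,0,0],"dr":[0,0,0],"hand":-1}]'; python3 - <<'E'
from h import *
go([.4935,-.018,.23],87.5)
for n in ("side","top"):
    p,d=manip.capture(n);np.savez(f"{n}10.npz",p=p,d=d); cv2.imwrite(f"pics/{n}10.png",p[:,:,::-1])
E
```

```text
time: 15.55
eef_pos: [0.4051, 0.3557, 0.2007]
tcp_rot: [[-0.007, 0.043, 0.999], [-0.005, 0.999, -0.043], [-1.0, -0.005, -0.007]]
wrist_force: [-0.1, 0.3, 0.6]
opening: 0.096
time: 15.8
eef_pos: [0.408, 0.3582, 0.2388]
tcp_rot: [[0.006, 0.043, 0.999], [0.005, 0.999, -0.043], [-1.0, 0.005, 0.006]]
wrist_force: [0.7, -0.4, -0.5]
opening: 0.093
t 15.8 tcp [0.408  0.3582 0.2388] yaw 87.52 open 0.093 F [ 0.71 -0.45 -0.46]
dr total now [ 0.0003  0.0057 -0.0054]
shift in current axes [   7.4 -372.2  101.7]  in final axes [   8.8 -372.1  101.9]
```

View pics/side10.png

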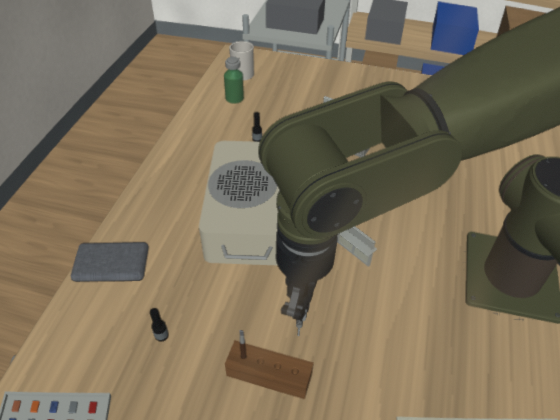

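View pics/top10.png

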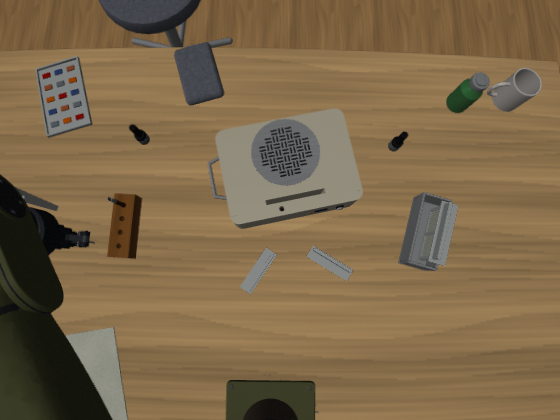

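The dotter is out of its bore and held, tip near (299,332) in side and (95,242) in top; the brush is undisturbed. Now I measure where the tip sits relative to the TCP.

```bash
python3 - <<'E'
from h import *
crop(np.load("side10.npz")["p"],"pics/sc.png",275,280,50,65,8)
crop(np.load("top10.npz")["p"],"pics/tc.png",55,220,60,40,8)
for off in (.060,.064,.068): print(proj("side",[.408,.3582,.2388-off]),proj("top",[.408,.3582,.2388-off]))
E
```

```text
[[297.55132316 333.16865628]] [[ 92.53705301 241.74673367]]
[[297.4527826 334.458703 ]] [[ 93.44243049 241.88367574]]
[[297.35496071 335.73869293]] [[ 94.33890789 242.01920391]]
```

View pics/sc.png

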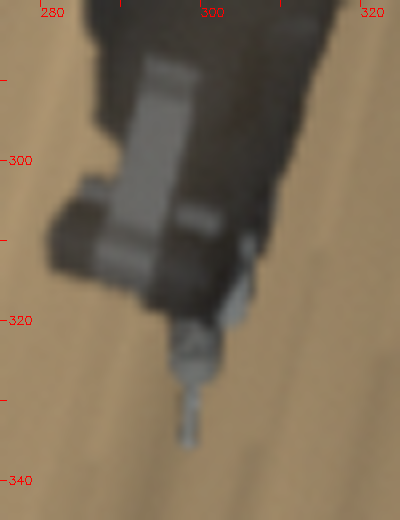

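View pics/tc.png

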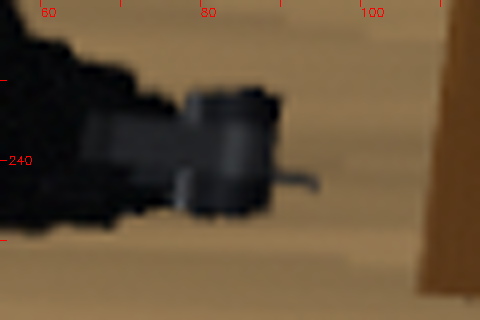

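```bash
python3 - <<'E'
from h import *
r=two([(297.9,335.0)],[(93.7,242.7)]);print(np.round(r,4))
print(np.round((r[0,:3]-[.408,.3582,.2388])*1000,1))
E
```

```text
[[0.4068 0.3582 0.1735 0.0008]]
[ -1.2  -0.  -65.3]
```

```bash
python3 -m crank '[{"delta_pos":[-1,-20,6],"dr":[0,0.005,-0.005],"hand":-1},{"delta_pos":[-1,-30,9],"dr":[0,0,0],"hand":-1},{"delta_pos":[-1,-36,10],"dr":[0,0,0],"hand":-1},{"delta_pos":[-1,-36,10],"dr":[0,0,0],"hand":-1},{"delta_pos":[-1,-36,10],"dr":[0,0,0],"hand":-1},{"delta_pos":[-1,-36,10],"dr":[0,0,0],"hand":-1},{"delta_pos":[-1,-36,10],"dr":[0,0,0],"hand":-1},{"delta_pos":[-1,-36,10],"dr":[0,0,0],"hand":-1}]'; python3 - <<'E'
from h import *
go([.4945,-.018,.21],87.5)
E
```

```text
time: 16.57
eef_pos: [0.4639, 0.0822, 0.2261]
tcp_rot: [[-0.031, 0.029, 0.999], [-0.009, 1.0, -0.029], [-0.999, -0.01, -0.031]]
wrist_force: [1.1, -0.4, -1.7]
opening: 0.09
t 16.57 tcp [0.4639 0.0822 0.2261] yaw 88.36 open 0.09 F [ 1.1  -0.42 -1.68]
dr total now [ 0.0149 -0.0308  0.0099]
shift in current axes [ 16.  -99.1  33.9]  in final axes [ 16.1 -98.8  34.9]
```

```bash
python3 -m crank '[{"delta_pos":[0,-25,9],"dr":[0.015,-0.03,0.01],"hand":-1},{"delta_pos":[0,-25,9],"dr":[0,0,0],"hand":-1},{"delta_pos":[0,-25,9],"dr":[0,0,0],"hand":-1},{"delta_pos":[2,-15,5],"dr":[0,0,0],"hand":-1},{"delta_pos":[0,0,0],"dr":[0,0,0],"hand":-1},{"delta_pos":[0,0,0],"dr":[0,0,0],"hand":-1}]'; python3 - <<'E'
from h import *
go([.4945,-.018,.19],87.5)
E
```

```text
time: 17.07
eef_pos: [0.4863, -0.0202, 0.2091]
tcp_rot: [[-0.023, 0.056, 0.998], [0.002, 0.998, -0.056], [-1.0, 0.0, -0.023]]
wrist_force: [0.8, 0.3, -0.1]
opening: 0.093
t 17.07 tcp [ 0.4863 -0.0202  0.2091] yaw 86.81 open 0.093 F [ 0.76  0.33 -0.11]
dr total now [-0.0121 -0.0231 -0.0004]
shift in current axes [18.9  2.6  8.5]  in final axes [19.1  2.5  8. ]
```

```bash
python3 -m crank '[{"delta_pos":[5,1,4],"dr":[-0.012,-0.023,0],"hand":-1},{"delta_pos":[5,1,3],"dr":[0,0,0],"hand":-1},{"delta_pos":[0,0,0],"dr":[0,0,0],"hand":-1},{"delta_pos":[0,0,0],"dr":[0,0,0],"hand":-1}]'; python3 - <<'E'
from h import *
go([.4945,-.018,.19],87.5)
E
```

```text
time: 17.4
eef_pos: [0.4906, -0.0156, 0.1936]
tcp_rot: [[-0.009, 0.042, 0.999], [0.003, 0.999, -0.042], [-1.0, 0.002, -0.009]]
wrist_force: [-0.5, -0.7, -0.4]
opening: 0.092
t 17.4 tcp [ 0.4906 -0.0156  0.1936] yaw 87.61 open 0.092 F [-0.55 -0.73 -0.37]
dr total now [ 0.0019 -0.009  -0.0024]
shift in current axes [ 3.6 -2.3  4.1]  in final axes [ 3.6 -2.2  4. ]
```

```bash
python3 -m crank '[{"delta_pos":[6,-2,4],"dr":[0.002,-0.009,-0.002],"hand":-1},{"delta_pos":[0,0,0],"dr":[0,0,0],"hand":-1},{"delta_pos":[0,0,0],"dr":[0,0,0],"hand":-1}]'; python3 - <<'E'
from h import *
go([.4945,-.018,.18],87.5)
p,d=manip.capture("side");np.savez("side11.npz",p=p);crop(p,"pics/s11.png",270,150,50,65,8)
p,d=manip.capture("top");np.savez("top11.npz",p=p);crop(p,"pics/t11.png",250,175,70,50,8)
E
```

```text
time: 17.65
eef_pos: [0.4944, -0.0162, 0.1867]
tcp_rot: [[-0.001, 0.041, 0.999], [0.001, 0.999, -0.041], [-1.0, 0.001, -0.001]]
wrist_force: [0.7, 0.3, -1.2]
opening: 0.092
t 17.65 tcp [ 0.4944 -0.0162  0.1867] yaw 87.63 open 0.092 F [ 0.68  0.27 -1.19]
dr total now [ 0.0023 -0.0005 -0.0005]
shift in current axes [ 6.6 -1.8  0.1]  in final axes [ 6.7 -1.8  0.1]
```

View pics/s11.png

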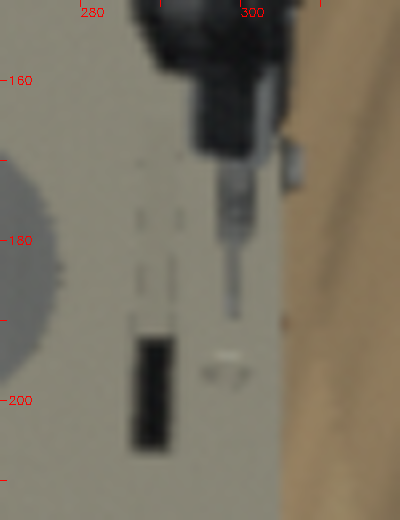

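View pics/t11.png

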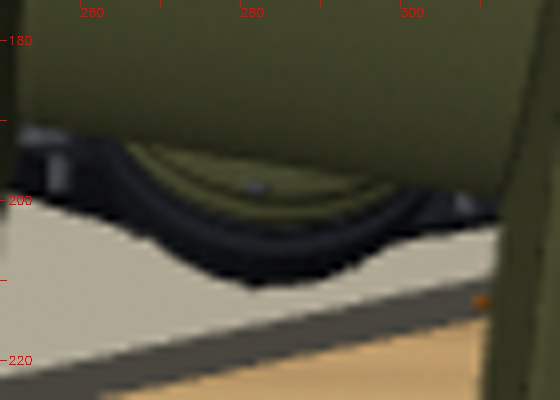

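```bash
python3 - <<'E'
from h import *
np.set_printoptions(precision=4,suppress=True)
for z in(.119,.1214,.124): print(z,plane("side",[(298.6,189.1)],z))
print("expected tip px",proj("side",[.4944-.0012,-.0162,.1214]),"hole px at .1",proj("side",[.4935,-.018,.1]))
E
```

```text
0.119 [[ 0.4926 -0.0186  0.119 ]]
0.1214 [[ 0.4921 -0.0162  0.1214]]
0.124 [[ 0.4916 -0.0135  0.124 ]]
expected tip px [[298.1151 189.0013]] hole px at .1 [[297.7997 195.4729]]
```

```bash
python3 -m crank '[{"delta_pos":[5,-1.5,1.4],"dr":[0.002,0,0],"hand":-1},{"delta_pos":[5,0,0],"dr":[0,0,0],"hand":-1},{"delta_pos":[0,0,0],"dr":[0,0,0],"hand":-1},{"delta_pos":[0,0,0],"dr":[0,0,0],"hand":-1}]'; python3 - <<'E'
from h import *
go([.4957,-.0178,.165],87.5)
p,d=manip.capture("side");crop(p,"pics/s12.png",270,150,50,65,8)
E
```

```text
time: 18.08
eef_pos: [0.4963, -0.0182, 0.1765]
tcp_rot: [[0.001, 0.044, 0.999], [0.0, 0.999, -0.044], [-1.0, 0.0, 0.001]]
wrist_force: [1.0, 0.1, 0.4]
opening: 0.088
t 18.08 tcp [ 0.4963 -0.0182  0.1765] yaw 87.48 open 0.088 F [1.03 0.14 0.43]
dr total now [-0.0004  0.0009 -0.0003]
shift in current axes [11.5  0.4 -0.6]  in final axes [11.5  0.4 -0.6]
```

View pics/s12.png

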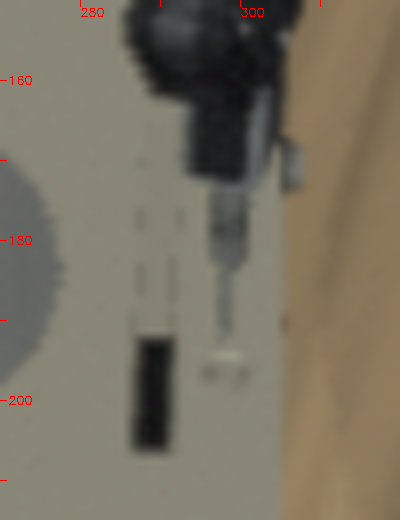

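Tip at (297.6,191.8), directly above the hole's centre (297.7,196). Insert slowly, watching force.

```bash
python3 -m crank '[{"delta_pos":[4,0.3,-0.5],"dr":[0,0,0],"hand":-1},{"delta_pos":[3,0,0],"dr":[0,0,0],"hand":-1},{"delta_pos":[2,0,0],"dr":[0,0,0],"hand":-1},{"delta_pos":[0,0,0],"dr":[0,0,0],"hand":-1}]'; python3 - <<'E'
from h import *
go([.4957,-.0178,.154],87.5)
p,d=manip.capture("side");crop(p,"pics/s13.png",270,150,50,65,8)
E
```

```text
time: 18.47
eef_pos: [0.4957, -0.0179, 0.1667]
tcp_rot: [[0.001, 0.044, 0.999], [0.0, 0.999, -0.044], [-1.0, 0.0, 0.001]]
wrist_force: [-0.2, -0.8, -0.9]
opening: 0.097
t 18.47 tcp [ 0.4957 -0.0179  0.1667] yaw 87.46 open 0.097 F [-0.21 -0.83 -0.88]
dr total now [-0.0006  0.001  -0.0003]
shift in current axes [12.7  0.1 -0. ]  in final axes [12.7  0.1 -0. ]
```

View pics/s13.png

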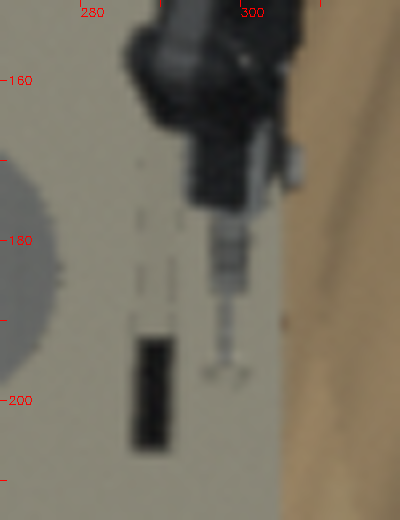

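The tip (297.7,195) is at the middle of the mouth. Continue.

```bash
python3 -m crank '[{"delta_pos":[3,0,0],"dr":[0,0,0],"hand":-1},{"delta_pos":[2,0,0],"dr":[0,0,0],"hand":-1},{"delta_pos":[2,0,0],"dr":[0,0,0],"hand":-1},{"delta_pos":[1,0,0],"dr":[0,0,0],"hand":-1}]'; python3 - <<'E'
from h import *
go([.4957,-.0178,.154],87.5)
E
```

```text
time: 18.85
eef_pos: [0.4961, -0.018, 0.1586]
tcp_rot: [[0.002, 0.044, 0.999], [0.0, 0.999, -0.044], [-1.0, 0.0, 0.002]]
wrist_force: [1.1, -0.5, 0.1]
opening: 0.092
t 18.85 tcp [ 0.4961 -0.018   0.1586] yaw 87.47 open 0.092 F [ 1.06 -0.48  0.07]
dr total now [-0.0006  0.0022 -0.0002]
shift in current axes [ 4.6  0.2 -0.4]  in final axes [ 4.6  0.2 -0.4]
```

```bash
python3 -m crank '[{"delta_pos":[2,0,-0.3],"dr":[0,0.002,0],"hand":-1},{"delta_pos":[2,0,0],"dr":[0,0,0],"hand":-1}]'; python3 -m crank '[{"delta_pos":[1.5,0,0],"dr":[0,0,0],"hand":-1},{"delta_pos":[1,0,0],"dr":[0,0,0],"hand":-1}]'
```

```text
time: 19.02
eef_pos: [0.4959, -0.018, 0.1545]
tcp_rot: [[0.0, 0.044, 0.999], [0.0, 0.999, -0.044], [-1.0, 0.0, 0.0]]
wrist_force: [0.1, 0.6, -0.5]
opening: 0.092
time: 19.18
eef_pos: [0.4959, -0.018, 0.1515]
tcp_rot: [[0.0, 0.044, 0.999], [0.0, 0.999, -0.044], [-1.0, 0.0, 0.0]]
wrist_force: [-0.5, -0.3, 1.6]
opening: 0.093
```

```bash
python3 -m crank '[{"delta_pos":[1,0,0],"dr":[0,0,0],"hand":-1},{"delta_pos":[1,0,0],"dr":[0,0,0],"hand":-1}]'
```

```text
time: 19.35
eef_pos: [0.4962, -0.018, 0.1502]
tcp_rot: [[0.001, 0.044, 0.999], [0.0, 0.999, -0.044], [-1.0, 0.0, 0.001]]
wrist_force: [-1.3, 1.1, 2.4]
opening: 0.094
```

Contact at TCP z ≈ 0.152 (0.153 predicted), force rising on the spring. Keep pressing in small steps.

```bash
python3 -m crank '[{"delta_pos":[1,0,-0.3],"dr":[0,0,0],"hand":-1},{"delta_pos":[1,0,0],"dr":[0,0,0],"hand":-1}]';python3 -m crank '[{"delta_pos":[1,0,0],"dr":[0,0,0],"hand":-1},{"delta_pos":[1,0,0],"dr":[0,0,0],"hand":-1}]'
```

```text
time: 19.52
eef_pos: [0.4962, -0.018, 0.1491]
tcp_rot: [[0.001, 0.044, 0.999], [0.0, 0.999, -0.044], [-1.0, 0.0, 0.001]]
wrist_force: [-1.3, -0.1, 2.9]
opening: 0.098
time: 19.68
eef_pos: [0.4964, -0.018, 0.1478]
tcp_rot: [[0.002, 0.044, 0.999], [-0.0, 0.999, -0.044], [-1.0, 0.0, 0.002]]
wrist_force: [-2.1, 0.8, 4.8]
opening: 0.093
```

```bash
python3 -m crank '[{"delta_pos":[1,0,0],"dr":[0,0,0],"hand":-1},{"delta_pos":[1,0,0],"dr":[0,0,0],"hand":-1}]'
```

```text
time: 19.85
eef_pos: [0.4965, -0.018, 0.1464]
tcp_rot: [[0.002, 0.044, 0.999], [-0.0, 0.999, -0.044], [-1.0, -0.0, 0.002]]
wrist_force: [-2.6, -0.6, 7.5]
opening: 0.092
```

```bash
python3 -m crank '[{"delta_pos":[1,0,-0.5],"dr":[0,0.001,0],"hand":-1},{"delta_pos":[1,0,-0.3],"dr":[0,0,0],"hand":-1}]'; python3 -m crank '[{"delta_pos":[1,0,0],"dr":[0,0,0],"hand":-1}]'
```

```text
time: 20.02
eef_pos: [0.4965, -0.0181, 0.1463]
tcp_rot: [[0.003, 0.044, 0.999], [-0.0, 0.999, -0.044], [-1.0, -0.0, 0.003]]
wrist_force: [-3.3, 0.2, 8.6]
opening: 0.092
time: 20.1
eef_pos: [0.4967, -0.018, 0.1462]
tcp_rot: [[0.003, 0.044, 0.999], [-0.0, 0.999, -0.044], [-1.0, -0.0, 0.003]]
wrist_force: [-3.3, 0.2, 8.4]
opening: 0.097
```

```bash
python3 -m crank '[{"delta_pos":[1.5,0,0],"dr":[0,0,0],"hand":-1},{"delta_pos":[1.5,0,0],"dr":[0,0,0],"hand":-1},{"delta_pos":[1.5,0,0],"dr":[0,0,0],"hand":-1},{"delta_pos":[1.5,0,0],"dr":[0,0,0],"hand":-1},{"delta_pos":[1.5,0,0],"dr":[0,0,0],"hand":-1},{"delta_pos":[1.5,0,0],"dr":[0,0,0],"hand":-1}]'; python3 - <<'E'
from h import *
go([.4957,-.0178,.146],87.5)
p,d=manip.capture("side");crop(p,"pics/s14.png",240,80,150,140,4);cv2.imwrite("pics/side14.png",p[:,:,::-1])
for i in range(8):
    p,d=manip.capture("top")
cv2.imwrite("pics/top14.png",p[:,:,::-1])
go([.4957,-.0178,.146],87.5)
E
```

```text
time: 20.6
eef_pos: [0.4973, -0.0181, 0.146]
tcp_rot: [[0.001, 0.044, 0.999], [-0.0, 0.999, -0.044], [-1.0, -0.0, 0.001]]
wrist_force: [-5.2, -0.1, 10.1]
opening: 0.089
t 20.6 tcp [ 0.4973 -0.0181  0.146 ] yaw 87.5 open 0.089 F [-5.21 -0.07 10.12]
dr total now [0.0001 0.0007 0.0003]
shift in current axes [ 0.   0.2 -1.6]  in final axes [ 0.   0.2 -1.6]
t 21.05 tcp [ 0.4973 -0.0181  0.1461] yaw 87.5 open 0.088 F [-5.15  0.55 11.  ]
dr total now [0.     0.0008 0.0003]
shift in current axes [ 0.1  0.2 -1.6]  in final axes [ 0.1  0.2 -1.6]
```

View pics/s14.png

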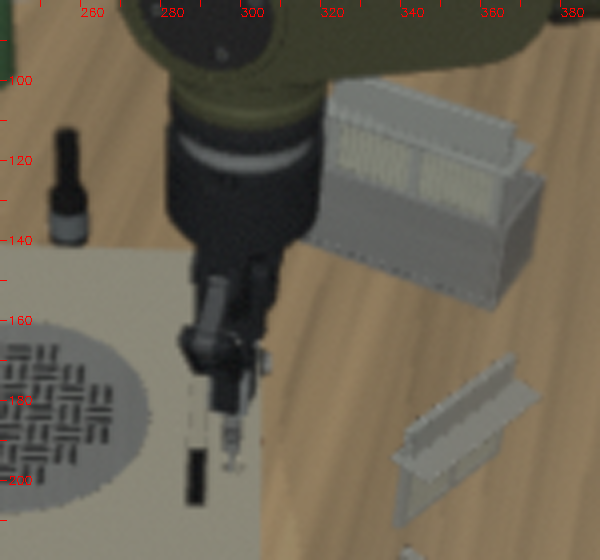

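View pics/top14.png

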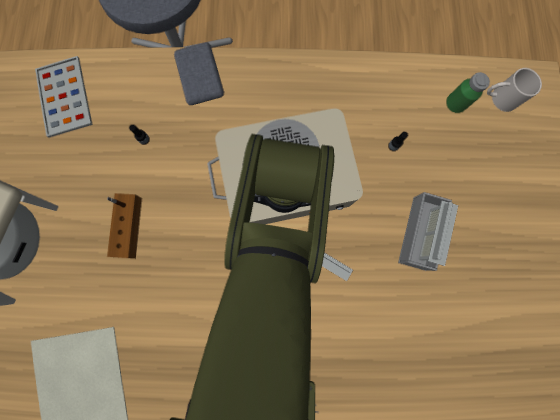

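The push holds steady at 10–11 N (bottomed; the spring needs 6 N), but 5 N of sideways load has built up from a 1.3 mm x drift. I ease that off while staying pressed.

```bash
python3 -m crank '[{"delta_pos":[1.5,0,-1],"dr":[0,0,0],"hand":-1},{"delta_pos":[1.5,0,-1],"dr":[0,0,0],"hand":-1},{"delta_pos":[1.5,0,-1],"dr":[0,0,0],"hand":-1},{"delta_pos":[1.5,0,-0.7],"dr":[0,0,0],"hand":-1},{"delta_pos":[1.5,0,-0.5],"dr":[0,0,0],"hand":-1}]'; python3 - <<'E'
from h import *
for i in range(10): p,d=manip.capture("side")
go([.4957,-.0178,.146],87.5)
crop(p,"pics/s15.png",270,150,60,65,8)
E
```

```text
time: 21.47
eef_pos: [0.4963, -0.018, 0.1462]
tcp_rot: [[0.008, 0.043, 0.999], [-0.001, 0.999, -0.043], [-1.0, -0.0, 0.008]]
wrist_force: [-3.3, 0.4, 9.9]
opening: 0.095
t 21.97 tcp [ 0.4963 -0.018   0.1462] yaw 87.51 open 0.092 F [-3.21  0.81 10.34]
dr total now [0.0002 0.0083 0.0004]
shift in current axes [ 0.2  0.2 -0.6]  in final axes [ 0.2  0.2 -0.6]
```

View pics/s15.png

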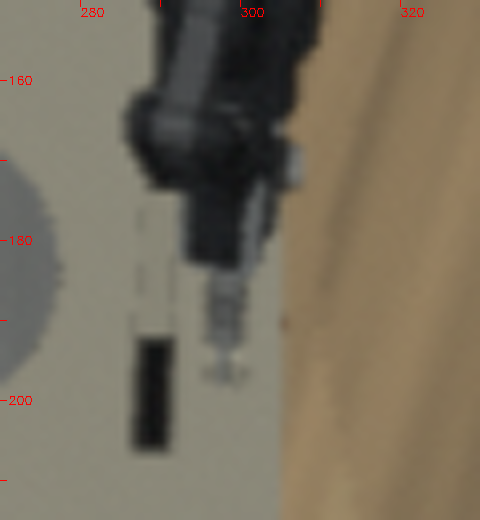

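The shank is in the hole and the handle's lower end (298,193) sits about 11 mm above the top, which fits a fully pressed switch. It moved down with the TCP, so there's no slip in the grip. The push held 10 N over 0.5 s on a fixed target. Handing in.

```bash
python3 -c "
from h import *
go([.4957,-.0178,.146],87.5)
print(manip.hand_in())"
```

```text
t 21.97 tcp [ 0.4963 -0.018   0.1462] yaw 87.51 open 0.092 F [-3.21  0.81 10.34]
dr total now [0.0002 0.0083 0.0004]
shift in current axes [ 0.2  0.2 -0.6]  in final axes [ 0.2  0.2 -0.6]
the job is handed in; nothing more can be done
None
```

I pulled the filter straight up out of its slot and stood it in the tub. It touched down at +3.3 N before I let go, and it now leans on the far wall. I then took the dotting tool from the stand, put its tip down the reset hole and pressed the switch to the bottom. I handed in at 22.0 s with the tool still gripped at 80 N.

**Checks that passed:**
- **Switch:** a steady push of about 10 N over the last 0.5 s on a fixed target, where the spring needs 6 N to bottom. The TCP stopped at z 0.146, about 6 mm below first contact, which is the 5 mm of travel plus give in the arm and tool. The tool showed no slip in the grip.
- **Filter and bystanders:** the last pictures show the filter still in the tub, and the brush and both bottles where they started.

**Checks that did not come out clean:**
- **Sideways load:** about 3 N remained on the tool at the end; I eased it down from 5 N but not to zero.
- **Hole position:** the two cameras differed by 1.7 mm, within the calibration. The top camera could not see the hole while the tool was over it, so the final alignment relied on the side view.
- **Switch travel:** I could not read it directly, so I inferred it from the height and force.

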